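# Re-hang a filled parts bin on the other bin rail

## Task

Unhook the small blue parts bin from the rail it hangs on, carry it across level and without setting it down, and hook it fully down over the strip of the other rail while you still hold it. Slide it along that rail, gently and by feel, until its side butts against the steel stop clamped there, leaving no gap, and let go; spill nothing, do not force the bin against the rails or the stop, and leave the other things on the bench alone.

Things in the scene. Friction and masses are not known exactly. Their poses are not given: they have to be found in the camera images.
- bin_mid (a point): Blue plastic parts bin, hopper front, ~0.22 kg with its contents. 100 mm long (x, +x to its back), 56 wide (y), 55 high; walls 3. Point: centre of this box, 27.5 above the underside; hangs up to 4 deg nose-down. Side walls are full height from 12 mm in front of the point to the back, then slope down to 28 at the front. Balances near the point; grip across the width, about 8 behind the point.
- bin_hook (a point): The bin's hook, middle of its width: underside of the 3 mm flange that runs back from the top of the back wall and turns down as a 3 mm lip. Open slot between wall and lip: 8 mm, this point mid-slot; the lip reaches 13.5 mm below this point. The hook is as wide as the bin (56). Same axes as the bin. Fully down, the flange rests on the rail's upper edge.
- rail_a_edge (a point): Rail on which the bin starts: upright aluminium strip 5 mm thick (x), 260 long (y), 55 deep, on two posts behind it, fixed. Point: middle of its rounded upper edge, 175 mm above the bench. The bin hangs on the strip's -x side (towards the robot), its lip behind the strip. Behind the strip nothing stands within 20 mm of the edge's height.
- rail_b_edge (a point): The other, empty rail, same make; point and axes as on the first. A steel stop is clamped over its strip (30 x 16 x 34 mm, along x, y, z; 12 mm above the edge, 15 to each side of the strip), on the +y part: its centre 30 to 100 mm from this point, where exactly is not measured. The bin belongs on the -y side of the stop, so its +y side meets it. The strip is free from y = -130 mm to the stop.
- heatsink: Dark finned heat sink 26 x 30 x 16 mm loose in the bin, origin under its centre; must stay in.
- transformer: Potted yellow transformer block 26 x 30 x 22 mm loose in the bin, origin under its centre; must stay in.
- capacitor: Black round capacitor 17 mm thick, 36 long, lying loose across the bin; must stay in.
- multimeter: Bystander: handheld meter 165 x 80 x 44 mm on the bench, origin under its centre.
- breadboard: Bystander: white breadboard 55 x 165 x 10 mm on the bench, origin under its centre.
- spare_bin: Bystander: an empty bin of the same make standing on the bench, 55 mm high, origin under its centre. Not the one to move. (A screwdriver lying beyond the rails is to be left alone too.)
There are look-alikes about, which are no part of the job. Leave any green or red look-alike of the part that bears bin_mid alone.

How it is judged:
By the outcome, as a careful person would: the job done as asked, in the order asked, and still so for the second after the job is handed in, with the robot touching nothing.
It also fails if it takes over 58 s, if anything falls off the work surface, if the arm or the gripper's body presses on something with over 40 N, if the wrist force passes 120 N, or if a joint passes its speed limit or range.

## Robot

A 6-joint arm with a two-finger parallel gripper is mounted at the origin on the work surface. World frame = base frame: x ahead of the robot, y to its left, z up, the work surface at z = 0. Lengths are in m, angles in rad, forces in N, time in s.
With the tool pointing down it reaches from about 0.35 to 0.975 m from the base axis. Payload 4.9 kg.
Tool frame: the origin (TCP) lies at the very end of the fingers, on their centre line; the grasp point (between the pads) lies 19 mm behind it; x points along the fingers, z is the direction in which the jaws open and shut, and the axes are right-handed (so a half turn about x gives the same grasp; the last joint's range is limited). The gripper opens to 85 mm and grips with 20 to 120 N. Pads are 22 mm wide; open, the fingers measure 114 mm over their backs; the gripper's body (76 mm by 85 mm) begins 54 mm behind the grasp point. The pads swing forward as they close: fully open they stand 13 mm farther back than shut.
Start: joints at [-1.386, 0.053, 1.613, -0, 1.476, -0.119], TCP at [0.187, -0.596, 0.207] pointing down, gripper open.
Joint ranges: [-3.01, 3.01], [-1.01, 2.22], [0.06, 2.58], [-1.02, 4.17], [0.09, 2.62], [-3.14, 3.14]. Speed limits (rad/s): [2.57, 2.57, 3.14, 3.14, 3.14, 3.14].

## Interface

Orientations are given as a unit quaternion [w, x, y, z].
In Python, from plant import manip, vision, job gives the robot as it stands.
- The arm moves only by the tool servo_tool, never from a script. Its arguments are lists of equal length, an entry for each row: "twist": the turn, a rotation vector about the world's x, y, z in rad, a list of three; "xyz": the shift along the world's x, y, z in cm, a list of three; "fingers": the opening, from 0 (shut) to 1 (fully open). In form: {"twist": [[wx, wy, wz], ...], "xyz": [[x, y, z], ...], "fingers": [fingers, ...]}. A call has 1 to 8 rows; each row shifts and turns the commanded pose from where the row before left it; what a row does not reach is not made up. A row lasts 1/8 s, in which the tool goes at most 62.5 mm and 10.7 degrees, less where a joint would pass 70% of its speed; a pose out of reach is approached as far as the arm can. A call with a gripper value outside its range is refused whole. The fingers move at their own pace and stop on an object; the grip force is fixed at half the most. Time passes only in rows, so rows that do not move let the fingers close. It gives the time, the measured TCP pose, the force and the opening at its end, in the units of the state.
- manip.state(): the state, without advancing time (a new reading comes with each control period).
- vision.grab_frame(name): name is "scene" or "top"; returns the picture (480x640x3 uint8, red, green, blue); there is no depth.
- vision.get_calibration(name): a dict with "camera_matrix" (3x3 intrinsics, pixels), "k1" (the pictures are not rectified: a ray, as slopes to the right and down, at radius r is drawn at 1 + k1 r^2 times it, then the intrinsics apply), "origin" and "orientation" of the camera in the world. Camera axes: x right, y up, looking along -z (the intrinsics and any distortion apply to the point x, -y, -z); pixel columns grow to the right and rows downward; lengths in m; the calibration is good to about 2 mm. A picture is of the moment at which its call begins. get_calibration takes no time and is no camera call.
- job.job_done(): hands the job in, once; it reports no verdict.
Trained networks look in the newest picture that a camera, given by its name, has taken for a name from the list of things; names that differ only in an ending like _2 or _b are one class to them, and where a whole thing is asked for, a point or a joint stands for the part that bears it (a point fixed in the world has none). Each returns a list of dicts, best first, with "score" (0 to 1); they miss things now and then, are a little off and sometimes report something else, mostly with a low value. They report only what shows in the picture. A call takes as long as a camera call. They do not tell look-alikes from the thing itself.
- vision.spot_in(camera, label): "extent" ([centre column, centre row, width, height] in pixels, round what is visible of it).
The state is a dict: "time": time; "joint_pos": joint angles; "joint_vel": joint speeds; "joint_efforts": joint torques, N m; "tool_pos": TCP position; "tool_rot": TCP orientation; "contact_force": force on the tool from outside, world axes, zero at the start; "ft_torque": the same for the moment, N m; "gripper_width": opening from 0.0 (shut) to 1.0 (fully open).
Only numpy, scipy, OpenCV 4.12 (cv2) and the standard library are available. Lean on these libraries where they do the work, as an engineer would, in place of code of your own. Each camera call takes 0.05 s, during which the arm holds its last target.

## Working session

There is one attempt and no reset: what is moved stays moved. The work goes in short steps, Python scripts to look and compute and a tool call to move; the robot and the scene stay as the last step left them, time stands still between calls to the robot, and variables do not carry over. Pictures are saved under pics/ and viewed, and the job is handed in when it is done.

Besides the shell and the picture viewer there is one more tool, called in YAML: its name, and indented under it one key for each argument. servo_tool: Moves the arm, as the interface text tells. Its arguments: {"type":"object","properties":{"twist":{"type":"array","items":{"type":"array","items":{"type":"number"}}},"xyz":{"type":"array","items":{"type":"array","items":{"type":"number"}}},"fingers":{"type":"array","items":{"type":"number"}}},"required":["twist","xyz","fingers"]}

```bash
ls; mkdir -p pics; cat > h.py <<'E'
import numpy as np, cv2
from plant import manip, vision, job
from scipy.spatial.transform import Rotation as R
def cal(n):
    c=vision.get_calibration(n); q=c["orientation"]; 
    return np.array(c["camera_matrix"]),c["k1"],np.array(c["origin"]),R.from_quat([q[1],q[2],q[3],q[0]]).as_matrix()
def proj(n,P):
    K,k,o,M=cal(n); p=(np.atleast_2d(P)-o)@M; s=np.c_[p[:,0]/-p[:,2],-p[:,1]/-p[:,2]]
    s=s*(1+k*(s**2).sum(1))[:,None]; return np.c_[s[:,0]*K[0,0]+K[0,2],s[:,1]*K[1,1]+K[1,2]]
def ray(n,uv):
    K,k,o,M=cal(n); uv=np.array(uv,float)
    s=cv2.undistortPoints(uv.reshape(1,1,2),K,np.array([k,0,0,0.]),None).ravel()
    d=M@np.array([s[0],-s[1],-1]); return o,d/np.linalg.norm(d)
def onz(n,uv,z):
    o,d=ray(n,uv); return o+d*(z-o[2])/d[2]
def tri(a,b):
    (o1,d1),(o2,d2)=ray("scene",a),ray("top",b)
    t=np.linalg.lstsq(np.c_[d1,-d2],o2-o1,rcond=None)[0]; p,q=o1+t[0]*d1,o2+t[1]*d2
    return (p+q)/2,np.linalg.norm(p-q)
def save(n,f):
    im=vision.grab_frame(n)[:,:,::-1].copy(); cv2.imwrite("pics/"+f,im); return im
E
python3 - <<'E'
from h import *
for n in("scene","top"):
    save(n,n+"0.png"); print(n,cal(n))
    for l in("bin_mid","bin_hook","rail_a_edge","rail_b_edge"):
        for d in vision.spot_in(n,l)[:4]: print(l,np.round(d["extent"],1),round(d["score"],2))
print(manip.state())
E
```

```text
pics
scene (array([[449.07269338,   0.        , 315.23809218],
       [  0.        , 449.07269338, 244.28631537],
       [  0.        ,   0.        ,   1.        ]]), -0.08883302380911304, array([1.35594871, 0.51066291, 0.72542257]), array([[-0.50939924, -0.47949367,  0.71456156],
       [ 0.86052121, -0.28002028,  0.42554892],
       [-0.00395628,  0.83166968,  0.5552566 ]]))
bin_mid [381.9 381.7  37.   55. ] 0.89
bin_mid [371.5 253.1  44.3  31.9] 0.8
bin_mid [452.2 322.6  49.8  47.9] 0.66
bin_hook [450.7 321.7  53.   46.4] 0.93
bin_hook [380.4 380.2  34.2  56.2] 0.75
bin_hook [369.8 252.1  41.7  22.2] 0.64
bin_hook [353.  293.1 111.3 102.5] 0.45
rail_b_edge [223.1 244.1  98.8  85. ] 0.59
top (array([[491.67242312,   0.        , 313.63669175],
       [  0.        , 491.67242312, 239.2944875 ],
       [  0.        ,   0.        ,   1.        ]]), 0.037450428987087864, array([0.43121884, 0.02674563, 1.06247191]), array([[ 0.00342286,  0.98329529, -0.18198531],
       [-0.99949687, -0.00237445, -0.0316285 ],
       [-0.03153228,  0.18200201,  0.98279244]]))
bin_mid [155.9 262.5  54.5  
[... 359 characters left out ...]
 20.2  18.1] 0.19
{'time': 0.5, 'joint_pos': array([-1.38596468e+00,  5.26907898e-02,  1.61291456e+00,  2.76596060e-05,
        1.47598457e+00, -1.18998764e-01]), 'joint_vel': array([-0.00134259, -0.00047461, -0.00369665, -0.00060346, -0.00048548,
       -0.00035992]), 'joint_efforts': array([-3.58707994e-04, -3.93215954e+01, -3.70026040e+01, -1.59055971e-04,
        1.32480061e-03,  9.39157275e-06]), 'tool_pos': array([ 0.18699139, -0.59635114,  0.20690058]), 'tool_rot': array([ 0.56991412,  0.41858295,  0.5698994 , -0.41857005]), 'contact_force': array([-0.14725422, -0.252498  , -0.05161339]), 'ft_torque': array([ 0.00628939, -0.01557327,  0.03369973]), 'gripper_width': 0.9978253293781748}
```

```bash
sleep 1
```

```text
(no output)
```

View pics/scene0.png

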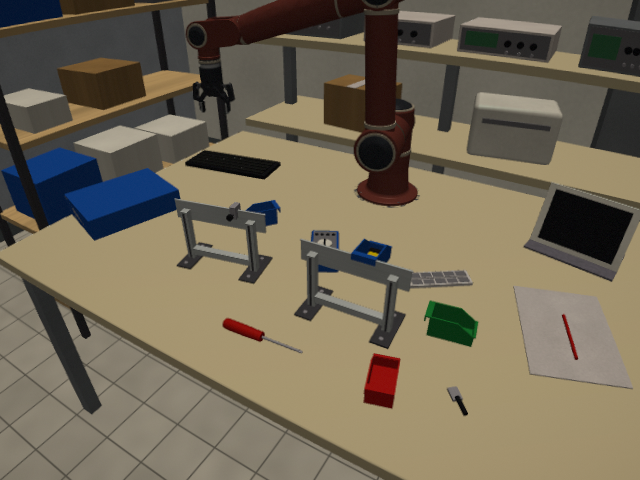

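View pics/top0.png

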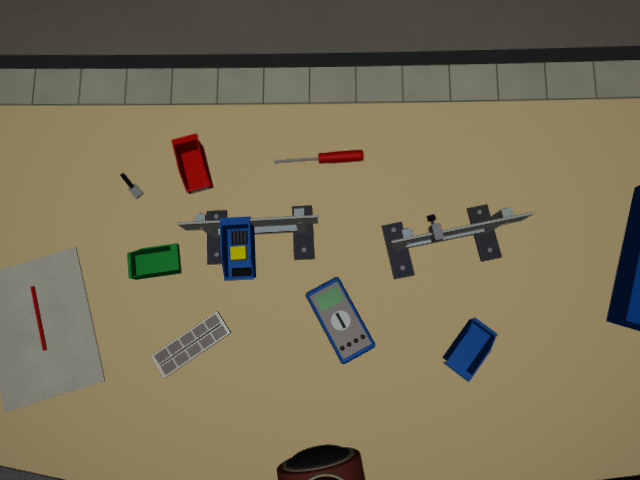

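```bash
python3 - <<'E'
import cv2
a=cv2.imread("pics/scene0.png");b=cv2.imread("pics/top0.png")
cv2.imwrite("pics/c1.png",cv2.resize(a[190:340,140:340],None,fx=4,fy=4,interpolation=2))
cv2.imwrite("pics/c2.png",cv2.resize(a[220:420,310:510],None,fx=3,fy=3,interpolation=2))
cv2.imwrite("pics/c3.png",cv2.resize(b[190:310,130:330],None,fx=4,fy=4,interpolation=2))
cv2.imwrite("pics/c4.png",cv2.resize(b[190:310,360:560],None,fx=4,fy=4,interpolation=2))
E
```

```text
(no output)
```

View pics/c1.png

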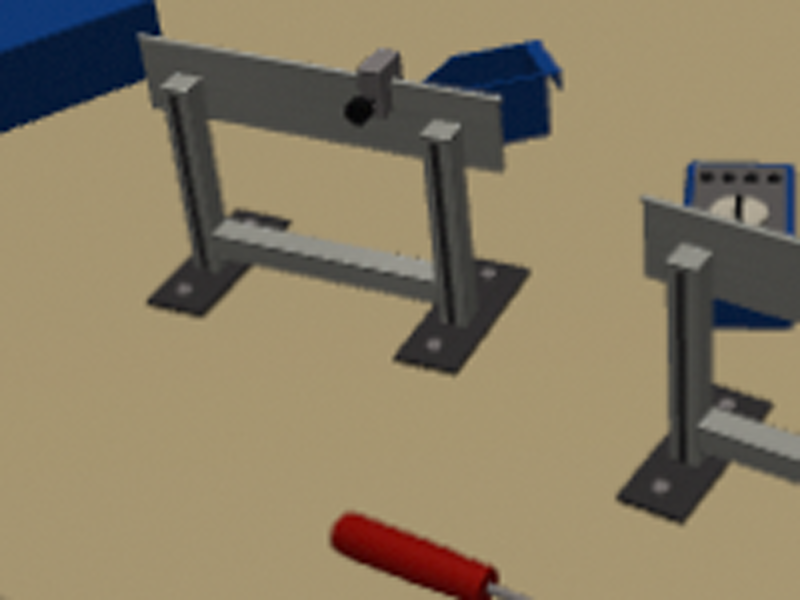

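View pics/c2.png

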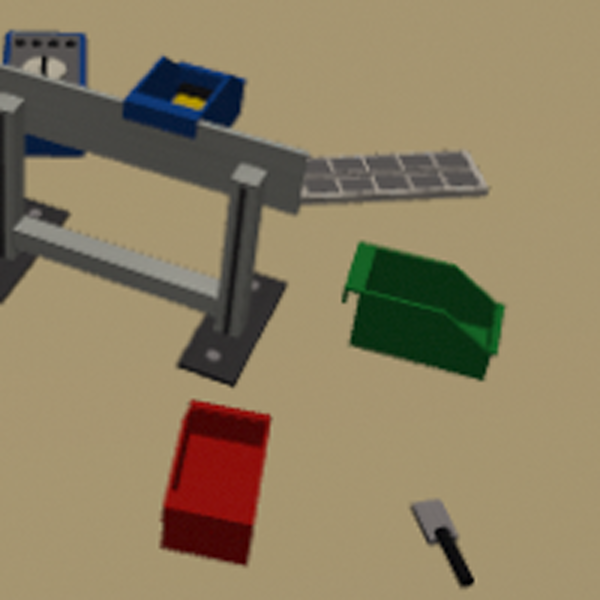

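View pics/c3.png

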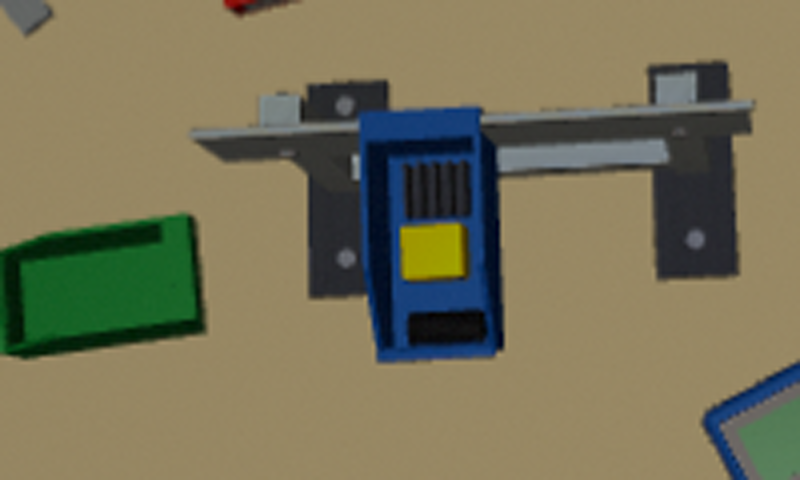

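View pics/c4.png

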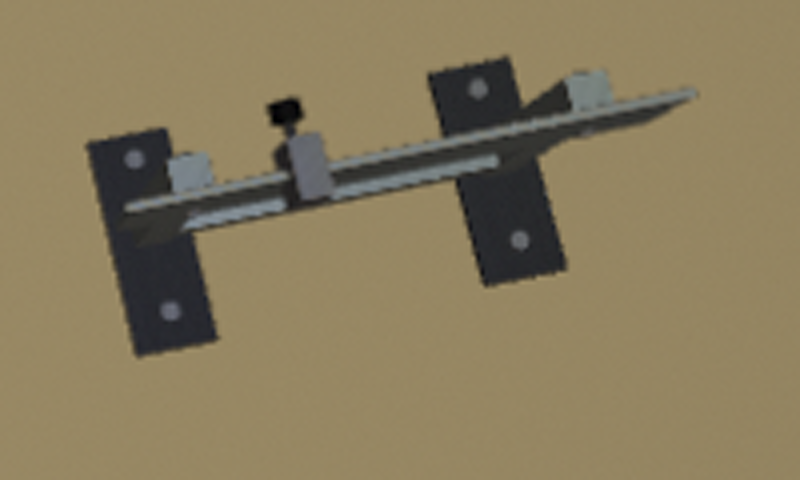

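The top view shows the loaded blue bin at (238,250) on rail A, rail B at (390–534, 214–242) with the stop near (437,231). Things that could be mistaken for the bin, in top pixels: the hung blue bin with contents (238,250), which is my choice; the spare blue bin, empty on the bench (470,350); the green bin (155,262); the red bin (192,163). The crop c3 confirms the choice: it holds a heat sink, a yellow block and a capacitor, and it hangs on the rail.

```bash
python3 - <<'E'
from h import *
S=dict(BL=(391.3,241.8),BR=(533.8,213.5),AL=(178,222.8),AR=(318,215.3))
C=dict(BR=(175,199),BL=(265.5,214.3),AR=(300.5,239.5),AL=(411.7,271))
for k in S:
    p,e=tri(C[k],S[k]); print(k,"top",onz("top",S[k],.175).round(4),"scene",onz("scene",C[k],.175).round(4),"tri",p.round(4),round(e,4))
for r in"AB":
  for n,D in(("top",S),("scene",C)):
    a,b=onz(n,D[r+"L"],.175),onz(n,D[r+"R"],.175); d=a-b
    print(r,n,((a+b)/2).round(4),"len",np.linalg.norm(d).round(4),"yaw deg",np.degrees(np.arctan2(-d[0],d[1])).round(2))
b=cv2.imread("pics/top0.png")
cv2.imwrite("pics/d1.png",cv2.resize(b[205:295,205:275],None,fx=8,fy=6.6,interpolation=2))
cv2.imwrite("pics/d2.png",cv2.resize(b[205:255,380:460],None,fx=10,fy=10,interpolation=2))
E
```

```text
BL top [ 0.5906 -0.0864  0.175 ] scene [ 0.595  -0.0844  0.175 ] tri [ 0.5912 -0.087   0.1723] 0.0006
BR top [ 0.6422 -0.3442  0.175 ] scene [ 0.649  -0.3402  0.175 ] tri [ 0.6435 -0.3464  0.1707] 0.0007
AL top [0.6274 0.3077 0.175 ] scene [0.6329 0.3079 0.175 ] tri [0.6284 0.3077 0.1721] 0.002
AR top [0.6407 0.0474 0.175 ] scene [0.6476 0.0504 0.175 ] tri [0.642  0.0472 0.1707] 0.0007
A top [0.634  0.1776 0.175 ] len 0.2607 yaw deg 2.94
A scene [0.6403 0.1792 0.175 ] len 0.2579 yaw deg 3.28
B top [ 0.6164 -0.2153  0.175 ] len 0.2629 yaw deg 11.32
B scene [ 0.622  -0.2123  0.175 ] len 0.2614 yaw deg 11.93
```

View pics/d1.png

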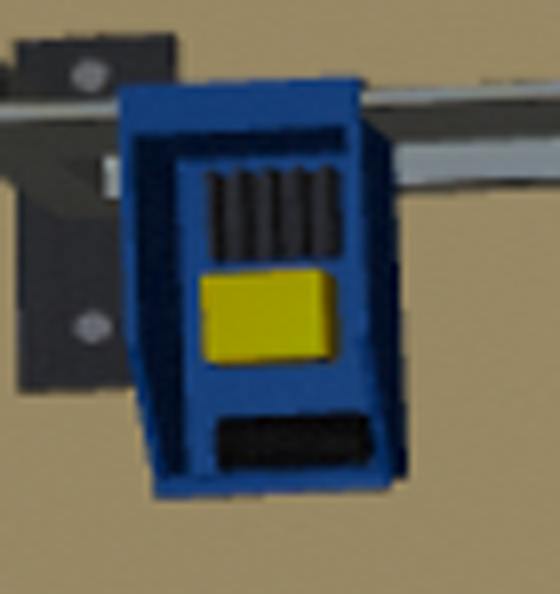

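View pics/d2.png

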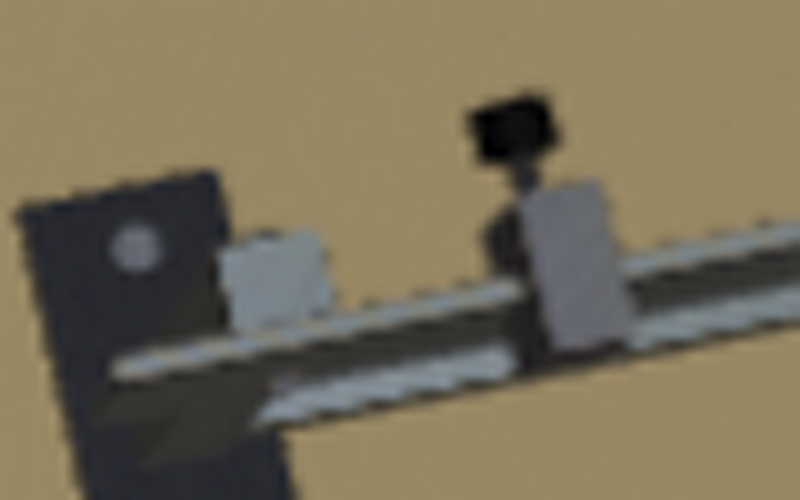

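```bash
python3 - <<'E'
from h import *
for nm,uv,z in(("flBL",(219.8,217.9),.178),("flBR",(250.2,217.1),.178),("frL",(224.4,280),.148),("frR",(253.8,278.5),.148),("stop1",(432.5,224),.187),("stop2",(440,223.2),.187),("stop3",(443.5,239),.187),("stop4",(435.5,239.8),.187)):
    print(nm,onz("top",uv,z).round(4))
q=manip.state()["tool_rot"]; print(R.from_quat([q[1],q[2],q[3],q[0]]).as_matrix().round(4))
def fr(o,yaw):
    c,s=np.cos(yaw),np.sin(yaw); return np.array([c,s]),np.array([-s,c])
# stop in rail B frame (top)
o=np.array([.6164,-.2153]); ex,ey=fr(o,np.radians(11.32))
for uv in((432.5,224),(440,223.2),(443.5,239),(435.5,239.8)):
    p=onz("top",uv,.187)[:2]-o; print("stop B-frame",(p@ex).round(4),(p@ey).round(4))
o=np.array([.634,.1776]); ex,ey=fr(o,np.radians(2.94))
for uv,z in(((219.8,217.9),.178),((250.2,217.1),.178),((224.4,280),.148),((253.8,278.5),.148)):
    p=onz("top",uv,z)[:2]-o; print("bin A-frame",(p@ex).round(4),(p@ey).round(4))
E
```

```text
flBL [0.6358 0.2294 0.178 ]
flBR [0.6371 0.1729 0.178 ]
frL [0.5235 0.223  0.148 ]
frR [0.5262 0.1679 0.148 ]
stop1 [ 0.6209 -0.1595  0.187 ]
stop2 [ 0.6223 -0.173   0.187 ]
stop3 [ 0.5933 -0.1779  0.187 ]
stop4 [ 0.5919 -0.1637  0.187 ]
[[ 0.      0.9542  0.2992]
 [ 0.      0.2992 -0.9542]
 [-1.      0.      0.    ]]
stop B-frame 0.0153 0.0538
stop B-frame 0.0141 0.0403
stop B-frame -0.0153 0.0412
stop B-frame -0.0139 0.0554
bin A-frame 0.0044 0.0517
bin A-frame 0.0028 -0.0048
bin A-frame -0.1081 0.051
bin A-frame -0.1081 -0.0041
```

servo_tool:
  twist:
    - [0, 0, -0.0156]
    - [0, 0, -0.0156]
    - [0, 0, -0.0156]
    - [0, 0, -0.0156]
    - [0, 0, -0.0156]
    - [0, 0, -0.0156]
    - [0, 0, -0.0156]
    - [0, 0, -0.0156]
  xyz:
    - [2.5, 5, 2]
    - [2.5, 5, 2]
    - [2.5, 5, 2]
    - [2.5, 5, 2]
    - [2.5, 5, 1]
    - [2.5, 5, 0]
    - [2.5, 5, 0]
    - [2.5, 5, 0]
  fingers: [1, 1, 1, 1, 1, 1, 1, 1]

```text
time: 1.5
tool_pos: [0.3875, -0.1947, 0.2973]
tool_rot: [0.543, 0.454, 0.542, -0.453]
contact_force: [1.0, -0.2, 0.1]
gripper_width: 1.001
```

servo_tool:
  twist:
    - [0, 0, -0.0156]
    - [0, 0, -0.0156]
    - [0, 0, -0.0156]
    - [0, 0, -0.0156]
    - [0, 0, -0.0156]
    - [0, 0, -0.0156]
    - [0, 0, -0.0156]
    - [0, 0, -0.0156]
  xyz:
    - [2.5, 5, 0]
    - [2.5, 5, 0]
    - [2.5, 5, 0]
    - [2.5, 5, 0]
    - [2.5, 5, 0]
    - [2.5, 5, 0]
    - [2.5, 5, 0]
    - [2.6, 4.5, 0]
  fingers: [1, 1, 1, 1, 1, 1, 1, 1]

```text
time: 2.5
tool_pos: [0.5885, 0.2007, 0.2971]
tool_rot: [0.514, 0.486, 0.513, -0.486]
contact_force: [0.7, -0.7, 0.6]
gripper_width: 1.001
```

```bash
python3 - <<'E'
from h import *
s=manip.state(); print(s); q=s["tool_rot"]; print(R.from_quat([q[1],q[2],q[3],q[0]]).as_matrix().round(4))
a=save("scene","s1.png"); t=save("top","t1.png")
print(proj("scene",s["tool_pos"]),proj("top",s["tool_pos"]))
cv2.imwrite("pics/s1c.png",cv2.resize(a[140:320,290:490],None,fx=3,fy=3)); cv2.imwrite("pics/t1c.png",cv2.resize(t[160:320,150:350],None,fx=3,fy=3))
E
```

```text
{'time': 2.5, 'joint_pos': array([ 2.09036804e-01,  7.36570427e-03,  1.51071208e+00, -1.67934458e-04,
        1.62306468e+00,  1.72535126e+00]), 'joint_vel': array([ 0.52358293,  0.72572394, -0.71552942, -0.00474984, -0.02076106,
        0.65061812]), 'joint_efforts': array([ -0.93936134, -41.50896192, -34.9973166 ,   0.15573156,
         0.08194819,  -0.51684452]), 'tool_pos': array([0.58854633, 0.20065077, 0.29705957]), 'tool_rot': array([ 0.51357028,  0.48629535,  0.51329196, -0.48610057]), 'contact_force': array([ 0.66183403, -0.73756827,  0.56866673]), 'ft_torque': array([-0.07703053, -0.02368924, -0.02135168]), 'gripper_width': 1.0009631350129455}
[[ 5.000e-04  9.985e-01  5.440e-02]
 [-1.000e-04  5.440e-02 -9.985e-01]
 [-1.000e+00  5.000e-04  1.000e-04]]
[[376.62116029 196.22949069]] [[220.25895023 229.91571881]]
```

View pics/s1c.png

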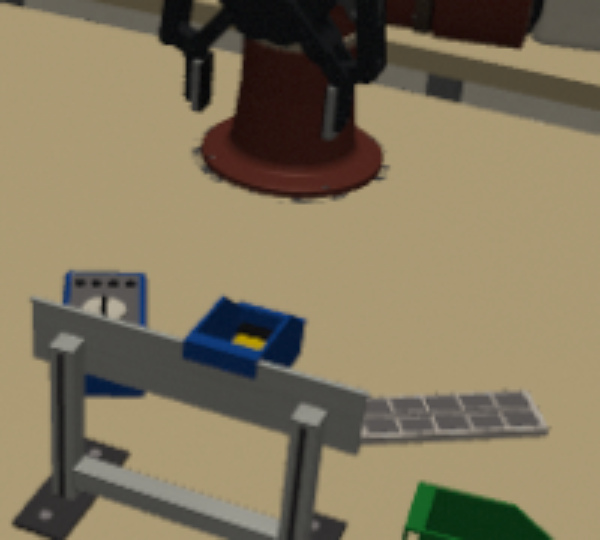

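View pics/t1c.png

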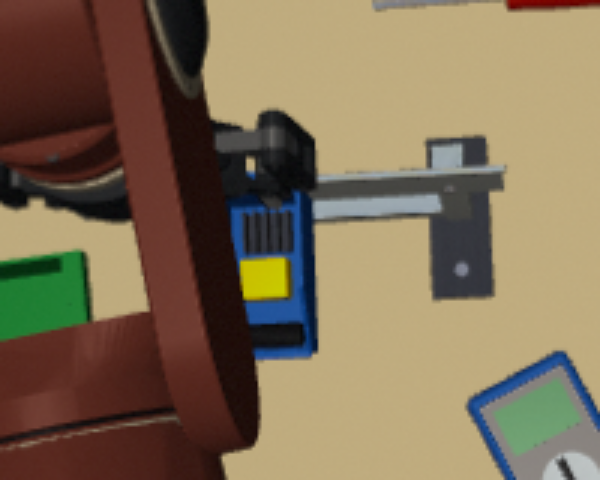

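The arm is above the bin with open fingers at (356,170) and (401,178) in the scene view, straddling the loaded bin. I'll go partway down and check.

servo_tool:
  twist:
    - [0, 0, 0]
    - [0, 0, 0]
    - [0, 0, 0]
  xyz:
    - [0, 0, -4]
    - [0, 0, -4]
    - [0, 0, 0]
  fingers: [1, 1, 1]

```text
time: 2.98
tool_pos: [0.5854, 0.1976, 0.2126]
tool_rot: [0.512, 0.484, 0.515, -0.489]
contact_force: [1.1, -1.4, 0.0]
gripper_width: 0.997
```

```bash
python3 - <<'E'
from h import *
s=manip.state(); print(s["tool_pos"],s["contact_force"])
a=save("scene","s2.png")
print(proj("scene",s["tool_pos"]))
cv2.imwrite("pics/s2c.png",cv2.resize(a[170:290,310:460],None,fx=5,fy=5,interpolation=2))
E
```

```text
[0.5853722  0.19761151 0.21259263] [ 1.05372078 -1.38000402  0.00209897]
[[373.18098915 230.10192628]]
```

View pics/s2c.png

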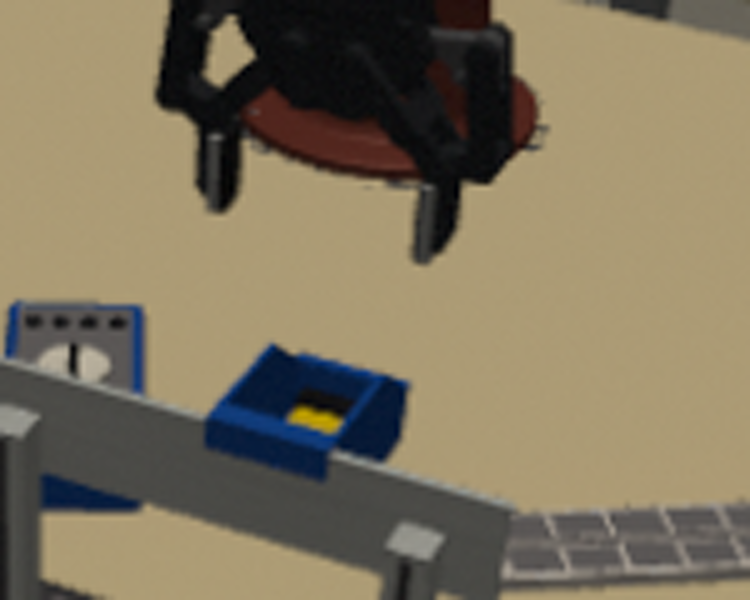

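```bash
python3 - <<'E'
from h import *
s=manip.state(); print(s["tool_pos"],s["joint_vel"].round(3))
q=s["tool_rot"];M=R.from_quat([q[1],q[2],q[3],q[0]]).as_matrix()
for h in(0,.013,.02,.03): print(h,proj("scene",[s["tool_pos"]+M@np.array([-h,0,w]) for w in(-.0425,.0425)]).round(1).tolist())
a=save("top","t2.png");cv2.imwrite("pics/t2c.png",cv2.resize(a[160:300,150:350],None,fx=4,fy=4,interpolation=2))
print(proj("top",[s["tool_pos"]+M@np.array([-.013,0,w]) for w in(-.0425,.0425)]).round(1).tolist())
E
```

```text
[0.58698806 0.19798406 0.21576057] [ 0.001 -0.028 -0.067  0.002 -0.002  0.001]
0 [[391.8, 234.1], [355.0, 224.5]]
0.013 [[392.4, 228.9], [355.2, 219.4]]
0.02 [[392.7, 226.1], [355.4, 216.6]]
0.03 [[393.1, 222.0], [355.6, 212.6]]
[[205.9, 240.0], [254.8, 237.3]]
```

View pics/t2c.png

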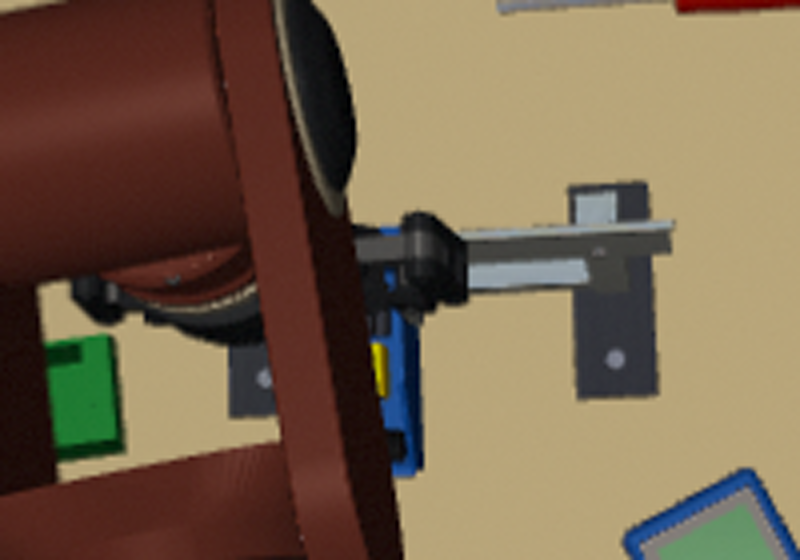

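Scene view: the fingers are at (353,212) and (393,222), centred over the bin in y. The tips look higher than the reported TCP implies, so I'll go down in stages.

servo_tool:
  twist:
    - [0, 0, 0]
    - [0, 0, 0]
    - [0, 0, 0]
    - [0, 0, 0]
  xyz:
    - [0, 0, -2.5]
    - [0, 0, -2.5]
    - [0, 0, -2]
    - [0, 0, 0]
  fingers: [1, 1, 1, 1]

```text
time: 3.58
tool_pos: [0.5876, 0.1984, 0.1464]
tool_rot: [0.513, 0.486, 0.514, -0.487]
contact_force: [-0.0, -0.2, 0.3]
gripper_width: 1.001
```

```bash
python3 - <<'E'
from h import *
s=manip.state(); print(s["tool_pos"],s["contact_force"])
a=save("scene","s3.png")
q=s["tool_rot"];M=R.from_quat([q[1],q[2],q[3],q[0]]).as_matrix()
for h in(0,.013,.03): print(h,((proj("scene",[s["tool_pos"]+M@np.array([-h,0,w]) for w in(-.0425,.0425)])-[320,200])*6).round(1).tolist())
cv2.imwrite("pics/s3c.png",cv2.resize(a[200:290,320:440],None,fx=6,fy=6,interpolation=2))
E
```

```text
[0.58755716 0.19840832 0.14637348] [-0.04681445 -0.16285876  0.29225251]
0 [[414.4, 365.1], [202.0, 305.1]]
0.013 [[417.6, 336.2], [203.5, 276.6]]
0.03 [[421.7, 297.8], [205.4, 238.8]]
```

View pics/s3c.png

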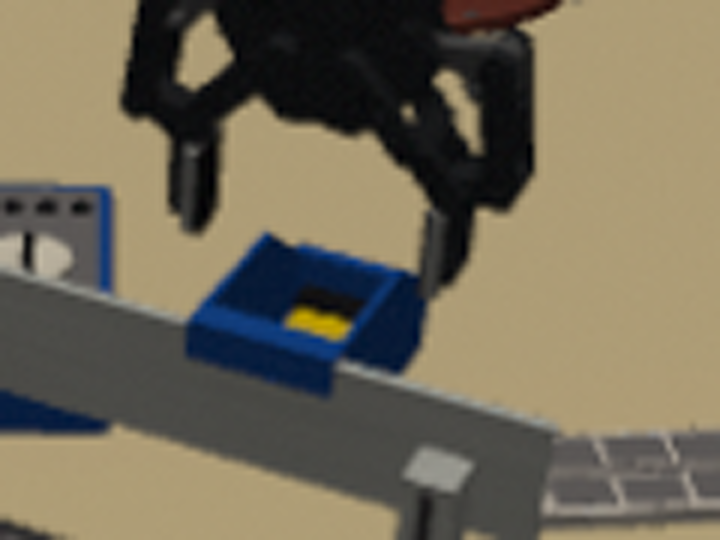

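```bash
python3 - <<'E'
from h import *
p=np.array([.587,.198,.2158])
for h in(.03,.06,.08,.1): print(h,proj("top",p+np.array([.003,-.05,h])).round(1))
E
```

```text
0.03 [[257.8 235.1]]
0.06 [[255.1 231.6]]
0.08 [[253.3 229.1]]
0.1 [[251.3 226.5]]
```

servo_tool:
  twist:
    - [0, 0, 0]
    - [0, 0, 0]
    - [0, 0, 0]
  xyz:
    - [0, 0, -1.2]
    - [0, 0, -1.0]
    - [0, 0, 0]
  fingers: [1, 1, 1]

```text
time: 4.0
tool_pos: [0.5871, 0.1984, 0.1234]
tool_rot: [0.513, 0.486, 0.514, -0.487]
contact_force: [0.6, -1.1, -0.3]
gripper_width: 0.999
```

```bash
python3 - <<'E'
from h import *
s=manip.state(); print(s["tool_pos"],s["contact_force"])
a=save("scene","s4.png")
cv2.imwrite("pics/s4c.png",cv2.resize(a[200:290,320:440],None,fx=6,fy=6,interpolation=2))
a=save("top","t4.png");cv2.imwrite("pics/t4c.png",cv2.resize(a[160:300,150:350],None,fx=4,fy=4,interpolation=2))
E
```

```text
[0.58709731 0.19844767 0.12343714] [ 0.61369843 -1.09960865 -0.30318811]
```

View pics/s4c.png

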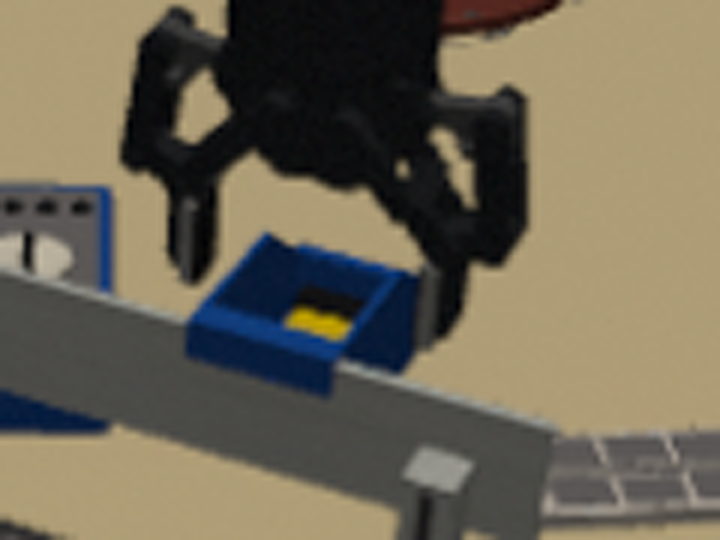

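View pics/t4c.png

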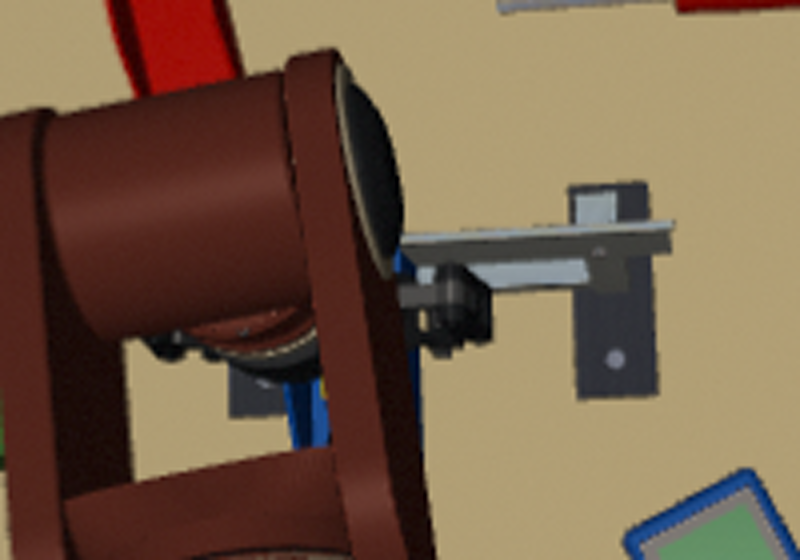

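Scene view: the fingers straddle the side walls and the pads reach well below the rim. Going down 4 mm more, then closing.

servo_tool:
  twist:
    - [0, 0, 0]
    - [0, 0, 0]
    - [0, 0, 0]
    - [0, 0, 0]
    - [0, 0, 0]
    - [0, 0, 0]
  xyz:
    - [0, 0, -0.4]
    - [0, 0, 0]
    - [0, 0, 0]
    - [0, 0, 0]
    - [0, 0, 0]
    - [0, 0, 0]
  fingers: [1, 0.8, 0.74, 0.7, 0.66, 0.6]

```text
time: 4.85
tool_pos: [0.5881, 0.1983, 0.1214]
tool_rot: [0.514, 0.486, 0.513, -0.486]
contact_force: [-1.7, -0.6, 2.8]
gripper_width: 0.644
```

```bash
python3 - <<'E'
from h import *
s=manip.state(); print(s["tool_pos"],s["contact_force"],s["ft_torque"],s["gripper_width"])
a=save("scene","s5.png")
cv2.imwrite("pics/s5c.png",cv2.resize(a[200:290,320:440],None,fx=6,fy=6,interpolation=2))
E
```

```text
[0.58805448 0.19834583 0.12142937] [-1.73938941 -0.60956867  2.79521563] [-0.3504937   0.20152733 -0.05836617] 0.6437300382890495
```

View pics/s5c.png

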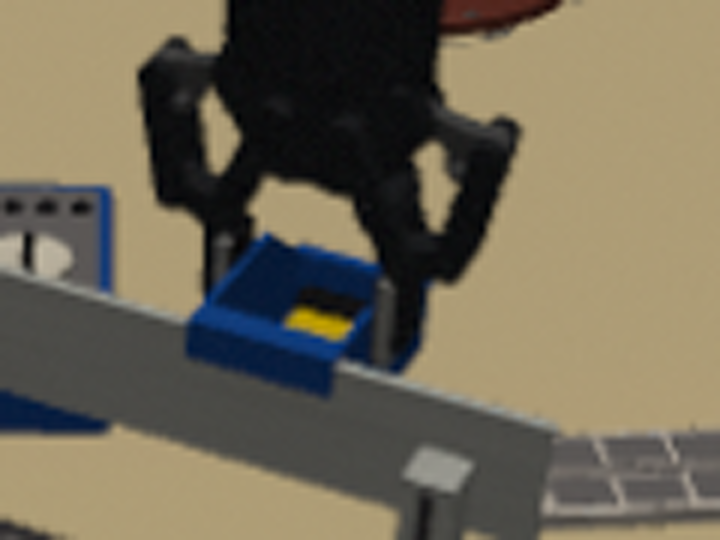

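The pads hold both side walls and the opening is steady at 0.644. Gentle straight lift next.

servo_tool:
  twist:
    - [0, 0, 0]
    - [0, 0, 0]
    - [0, 0, 0]
    - [0, 0, 0]
    - [0, 0, 0]
  xyz:
    - [0, 0, 0]
    - [0, 0, 0.2]
    - [0, 0, 0.2]
    - [0, 0, 0.3]
    - [0, 0, 0.3]
  fingers: [0.5, 0.5, 0.5, 0.5, 0.5]

```text
time: 5.52
tool_pos: [0.5875, 0.1988, 0.1308]
tool_rot: [0.513, 0.486, 0.514, -0.487]
contact_force: [-0.6, 0.1, -2.1]
gripper_width: 0.644
```

```bash
python3 - <<'E'
from h import *
s=manip.state(); print(s["tool_pos"],s["contact_force"],s["ft_torque"],s["gripper_width"])
E
```

```text
[0.58751326 0.19878049 0.13078817] [-0.57239518  0.14895108 -2.08219033] [-0.02711523 -0.01228356  0.01719409] 0.6441768696012823
```

Weight of 2.1 N is on the tool and nothing is binding. Lifting clear.

servo_tool:
  twist:
    - [0, 0, 0]
    - [0, 0, 0]
    - [0, 0, 0]
    - [0, 0, 0]
    - [0, 0, 0]
    - [0, 0, 0]
    - [0, 0, 0]
  xyz:
    - [0, 0, 0.5]
    - [0, 0, 0.7]
    - [0, 0, 1]
    - [0, 0, 1.2]
    - [0, 0, 1.2]
    - [0, 0, 1]
    - [0, 0, 0.4]
  fingers: [0.5, 0.5, 0.5, 0.5, 0.5, 0.5, 0.5]

```text
time: 6.4
tool_pos: [0.5885, 0.1988, 0.1922]
tool_rot: [0.514, 0.487, 0.513, -0.486]
contact_force: [0.4, 0.1, -2.0]
gripper_width: 0.644
```

```bash
python3 - <<'E'
from h import *
s=manip.state(); print(s["tool_pos"],s["contact_force"],s["ft_torque"],s["gripper_width"])
a=save("scene","s6.png")
cv2.imwrite("pics/s6c.png",cv2.resize(a[170:290,310:450],None,fx=5.5,fy=5,interpolation=2))
a=save("top","t6.png");cv2.imwrite("pics/t6c.png",cv2.resize(a[160:300,150:350],None,fx=4,fy=4,interpolation=2))
E
```

```text
[0.58845038 0.19877311 0.19222899] [ 0.37084162  0.05923372 -1.9657481 ] [-0.05416926 -0.03881415 -0.04488315] 0.6437413895904219
```

View pics/s6c.png

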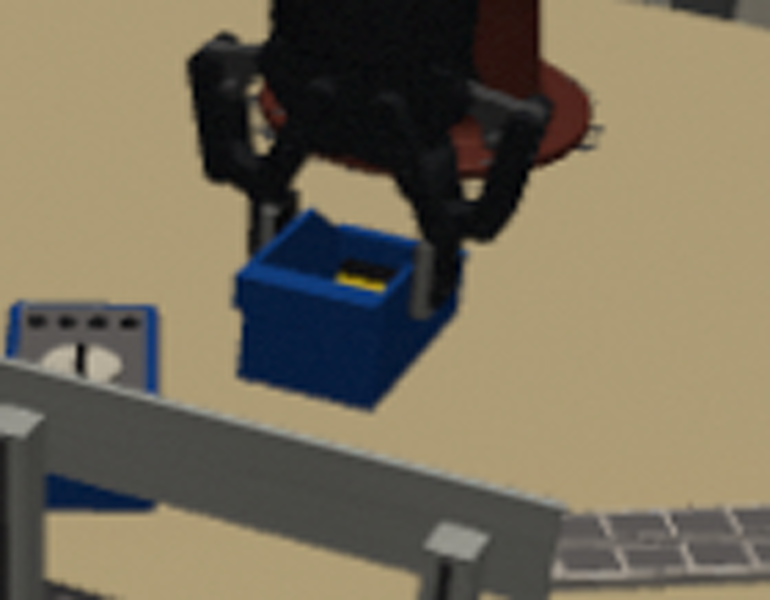

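View pics/t6c.png

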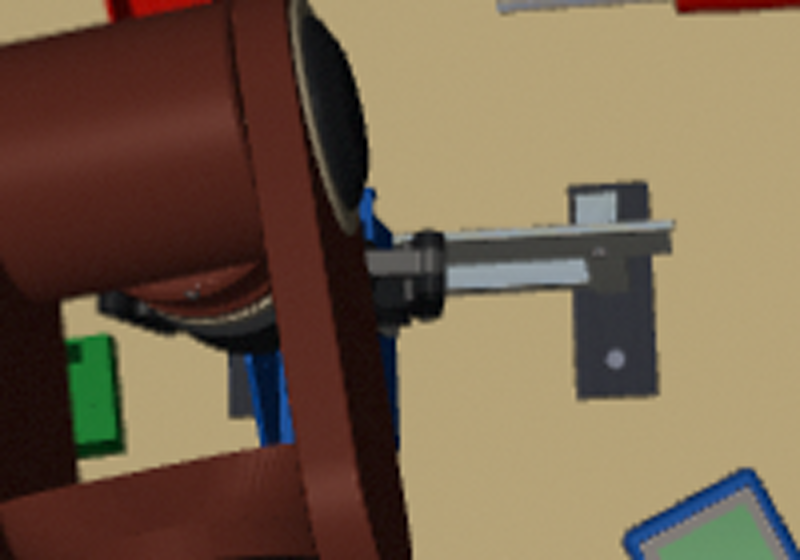

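```bash
python3 - <<'E'
from h import *
yaw=np.radians(3.1); o=np.array([.6403,.1792,.175]); Rz=R.from_euler('z',yaw).as_matrix()
for off,y0 in((-.0015,.0235),):
  for th in(0,2,3.4,5):
    Ry=R.from_euler('y',-np.radians(th)).as_matrix()
    pts={"botBL":(-.004,-.028,-.052),"botBR":(-.004,.028,-.052),"botFR":(-.104,.028,-.052),"topBR":(0.007,.028,.003),"topBL":(.007,-.028,.003),"frontTopR":(-.104,.028,-.024),"slopeR":(-.066,.028,.003)}
    print(th,{k:((proj("scene",o+Rz@(Ry@np.array(v)+[off,y0,0.0708]))[0]-[310,170])*[5.5,5]).round(0).tolist() for k,v in pts.items()})
E
```

```text
0 {'botBL': [236.0, 377.0], 'botBR': [372.0, 411.0], 'botFR': [460.0, 298.0], 'topBR': [372.0, 312.0], 'topBL': [230.0, 278.0], 'frontTopR': [466.0, 244.0], 'slopeR': [440.0, 230.0]}
2 {'botBL': [234.0, 379.0], 'botBR': [370.0, 414.0], 'botFR': [457.0, 307.0], 'topBR': [372.0, 311.0], 'topBL': [230.0, 278.0], 'frontTopR': [464.0, 252.0], 'slopeR': [439.0, 235.0]}
3.4 {'botBL': [233.0, 381.0], 'botBR': [369.0, 415.0], 'botFR': [456.0, 313.0], 'topBR': [372.0, 311.0], 'topBL': [231.0, 277.0], 'frontTopR': [463.0, 258.0], 'slopeR': [439.0, 238.0]}
5 {'botBL': [231.0, 382.0], 'botBR': [367.0, 417.0], 'botFR': [454.0, 320.0], 'topBR': [372.0, 310.0], 'topBL': [231.0, 277.0], 'frontTopR': [462.0, 264.0], 'slopeR': [439.0, 242.0]}
```

```bash
python3 - <<'E'
import cv2
a=cv2.imread("pics/s6.png")
cv2.imwrite("pics/s6d.png",cv2.resize(a[205:257,345:400],None,fx=11,fy=10,interpolation=2))
E
```

```text
(no output)
```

View pics/s6d.png

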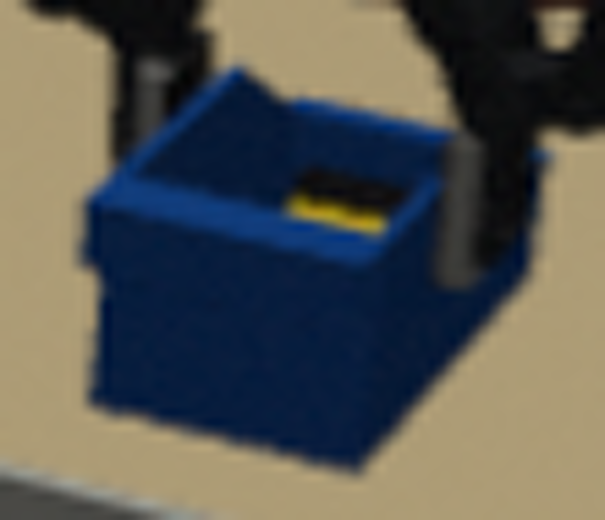

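```bash
python3 - <<'E'
from h import *
im=cv2.imread("pics/top0.png").astype(float)
def fit(p,q,ex):
    P=[]
    for c in range(int(p[0])+4,int(q[0])-3):
        if any(a<=c<=b for a,b in ex): continue
        r0=p[1]+(q[1]-p[1])*(c-p[0])/(q[0]-p[0]); rr=np.arange(int(r0)-4,int(r0)+6)
        b=im[rr,c,0]; rr2=rr[np.abs(rr-r0)<=2.6]; w=np.clip(im[rr2,c,0]-115,0,None)
        if c%25==0: print(c,round(r0,1),b.round(0))
        if w.sum()>20: P.append((c,(w*rr2).sum()/w.sum()))
    P=np.array(P); W=np.array([onz("top",x,.175)[:2] for x in P])
    k=np.polyfit(W[:,1],W[:,0],1)
    for _ in range(3):
        e=W[:,0]-np.polyval(k,W[:,1]); g=np.abs(e)<.0012; k=np.polyfit(W[g,1],W[g,0],1)
    print("n",g.sum(),len(P),"rms",e[g].std().round(5),"yaw",np.degrees(np.arctan(-k[0])).round(2)); return k
a=fit((178,222.8),(318,215.3),[(192,207),(216,254),(290,306)])
b=fit((391.3,241.8),(533.8,213.5),[(396,416),(428,448),(500,515)])
print("xA at y=.1776",np.polyval(a,.1776),"xB at -.2153",np.polyval(b,-.2153))
E
```

```text
275 217.6 [ 99.  99.  99. 101. 115. 140.  96.  50.  52.  49.]
n 18 18 rms 0.0002 yaw 2.94
425 235.1 [100.  96.  91. 119. 126.  67.  50.  49.  57.  98.]
450 230.1 [ 99.  97.  99. 119. 119.  58.  49.  48.  59.  95.]
475 225.2 [ 43.  42.  70. 120. 113.  57.  50.  51.  61. 103.]
525 215.2 [ 97.  90.  96. 119. 101.  52.  50.  64.  89.  98.]
n 7 7 rms 6e-05 yaw 11.77
xA at y=.1776 0.633432905314016 xB at -.2153 0.617774516268358
```

```bash
python3 - <<'E'
from h import *
im=cv2.imread("pics/top0.png").astype(float)
def fit(p,q,ex):
    P=[]
    for c in range(int(p[0])+4,int(q[0])-3):
        if any(a<=c<=b for a,b in ex): continue
        r0=p[1]+(q[1]-p[1])*(c-p[0])/(q[0]-p[0])
        for r in range(int(r0)-1,int(r0)+4):
            v0,v1=im[r,c,0],im[r+1,c,0]
            if v0>=85>v1: P.append((c,r+(v0-85)/(v0-v1))); break
    P=np.array(P); W=np.array([onz("top",x,.175)[:2] for x in P])
    k=np.polyfit(W[:,1],W[:,0],1)
    for _ in range(4):
        e=W[:,0]-np.polyval(k,W[:,1]); g=np.abs(e)<.0012; k=np.polyfit(W[g,1],W[g,0],1)
    print("n",g.sum(),len(P),"rms",e[g].std().round(5),"yaw",np.degrees(np.arctan(-k[0])).round(2)); return k
a=fit((178,222.8),(318,215.3),[(216,254)])
b=fit((391.3,241.8),(533.8,213.5),[(428,448)])
print("xA at y=.1776",np.polyval(a,.1776),"xB at -.2153",np.polyval(b,-.2153))
E
```

```text
n 94 94 rms 0.00019 yaw 2.96
n 114 114 rms 0.0002 yaw 11.61
xA at y=.1776 0.6313333486275977 xB at -.2153 0.6154587728914584
```

```bash
python3 - <<'E'
from h import *
im=cv2.imread("pics/scene0.png").astype(float)
def fit(p,q,ex):
    P=[]
    for c in range(int(p[0])+4,int(q[0])-3):
        if any(a<=c<=b for a,b in ex): continue
        r0=p[1]+(q[1]-p[1])*(c-p[0])/(q[0]-p[0])
        rr=np.arange(int(r0)-4,int(r0)+6); d=im[rr,c,2]-im[rr,c,0]  # R-B: wood high, grey ~0
        if c%20==0: print(c,round(r0,1),d)
        for i in range(len(rr)-1):
            if d[i]>=30>d[i+1]: P.append((c,rr[i]+(d[i]-30)/(d[i]-d[i+1]))); break
    P=np.array(P); W=np.array([onz("scene",x,.175)[:2] for x in P])
    k=np.polyfit(W[:,1],W[:,0],1)
    for _ in range(6):
        e=W[:,0]-np.polyval(k,W[:,1]); g=np.abs(e)<max(.0012,1.5*e.std()) ; k=np.polyfit(W[g,1],W[g,0],1)
    print("n",g.sum(),len(P),"rms",e[g].std().round(5),"yaw",np.degrees(np.arctan(-k[0])).round(2)); return k
a=fit((300.5,239.5),(411.7,271),[(308,388)])
b=fit((175,199),(265.5,214.3),[(225,265)])
print("xA at y=.1776",np.polyval(a,.1776),"xB at -.2153",np.polyval(b,-.2153))
E
```

```text
400 267.7 [54. 54. 54. 42. 13. 10.  3.  3.  4.  5.]
n 23 23 rms 0.00031 yaw 2.98
180 199.8 [52. 54. 37. 15. 20. 10.  4.  5.  3.  4.]
200 203.2 [53. 54. 53. 48. 11.  4.  3.  3.  4.  4.]
220 206.6 [53. 53. 54. 52. 19.  5.  4.  4.  4.  4.]
n 44 45 rms 0.00051 yaw 11.43
xA at y=.1776 0.6355383178213896 xB at -.2153 0.6191313146834273
```

The bin hangs free at (375,235) in the scene view with its contents inside, about 3.5–4° nose-down. Both cameras agree on rail B relative to rail A: dx -16 mm, yaw +8.5°. I'll level the bin and raise it, then carry it over.

servo_tool:
  twist:
    - [-0.0008, 0.015, 0]
    - [-0.0008, 0.015, 0]
    - [-0.0008, 0.015, 0]
    - [-0.0008, 0.015, 0]
    - [0, 0, 0.01]
    - [0, 0, 0.01]
    - [0, 0, 0.01]
    - [0, 0, 0.01]
  xyz:
    - [0, 0, 0.6]
    - [0, 0, 0.8]
    - [0, 0, 0.8]
    - [0, -0.7, 0.5]
    - [-0.1, -1.5, 0.3]
    - [-0.1, -2.3, 0]
    - [-0.1, -3, 0]
    - [-0.1, -3, 0]
  fingers: [0.5, 0.5, 0.5, 0.5, 0.5, 0.5, 0.5, 0.5]

```text
time: 7.5
tool_pos: [0.5835, 0.0918, 0.2208]
tool_rot: [0.509, 0.46, 0.537, -0.492]
contact_force: [-0.2, -0.0, -1.0]
gripper_width: 0.643
```

servo_tool:
  twist:
    - [0, 0, 0.01]
    - [0, 0, 0.01]
    - [0, 0, 0.01]
    - [0, 0, 0.01]
    - [0, 0, 0.01]
    - [0, 0, 0.01]
    - [0, 0, 0.01]
    - [0, 0, 0.01]
  xyz:
    - [-0.1, -3, 0]
    - [-0.1, -3, 0]
    - [-0.1, -3, 0]
    - [-0.1, -3, 0]
    - [-0.1, -3, 0]
    - [-0.1, -3, 0]
    - [-0.1, -3, 0]
    - [-0.1, -3, 0]
  fingers: [0.5, 0.5, 0.5, 0.5, 0.5, 0.5, 0.5, 0.5]

```text
time: 8.5
tool_pos: [0.5751, -0.1482, 0.2208]
tool_rot: [0.528, 0.438, 0.555, -0.471]
contact_force: [0.9, 0.0, -2.2]
gripper_width: 0.644
```

servo_tool:
  twist:
    - [0, 0, 0.01]
    - [0, 0, 0.01]
    - [0, 0, 0.009]
    - [0, 0, 0]
    - [0, 0, 0]
  xyz:
    - [-0.1, -3, 0]
    - [-0.1, -2.5, 0]
    - [-0.05, -1.5, 0]
    - [0, -0.46, 0]
    - [0, 0, 0]
  fingers: [0.5, 0.5, 0.5, 0.5, 0.5]

```text
time: 9.12
tool_pos: [0.5733, -0.2208, 0.2208]
tool_rot: [0.534, 0.43, 0.561, -0.463]
contact_force: [-0.2, 0.1, -0.8]
gripper_width: 0.644
```

```bash
python3 - <<'E'
from h import *
s=manip.state(); print(s["tool_pos"],s["contact_force"],s["ft_torque"],s["gripper_width"])
q=s["tool_rot"]; print(R.from_quat([q[1],q[2],q[3],q[0]]).as_matrix().round(4))
a=save("scene","s7.png")
cv2.imwrite("pics/s7c.png",cv2.resize(a[150:280,160:320],None,fx=5,fy=4.6,interpolation=2))
a=save("top","t7.png");cv2.imwrite("pics/t7c.png",cv2.resize(a[170:310,370:570],None,fx=4,fy=4,interpolation=2))
E
```

```text
[ 0.57334312 -0.22075332  0.22082301] [-0.20443077  0.13004533 -0.79784719] [-0.01771738  0.02255015 -0.05174902] 0.6442757290187736
[[-5.900e-02  9.777e-01  2.017e-01]
 [-1.160e-02  2.014e-01 -9.794e-01]
 [-9.982e-01 -6.010e-02 -6.000e-04]]
```

View pics/s7c.png

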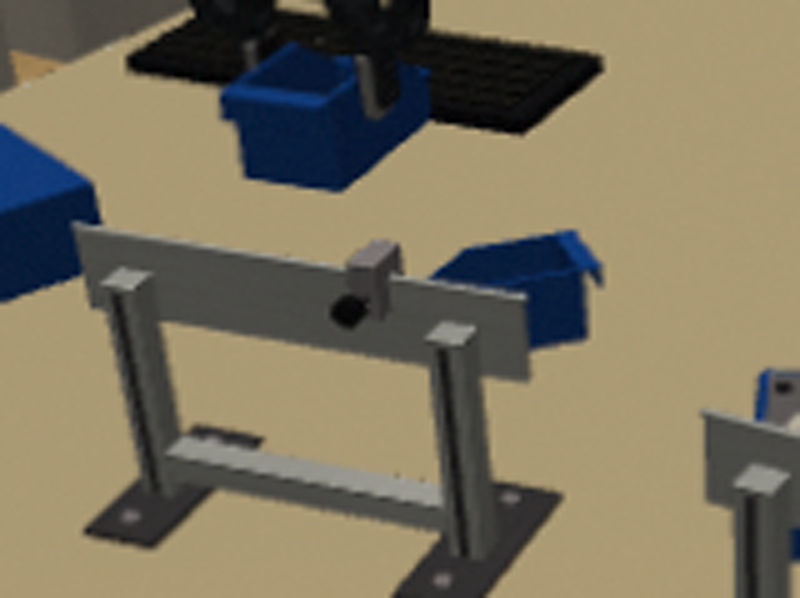

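View pics/t7c.png

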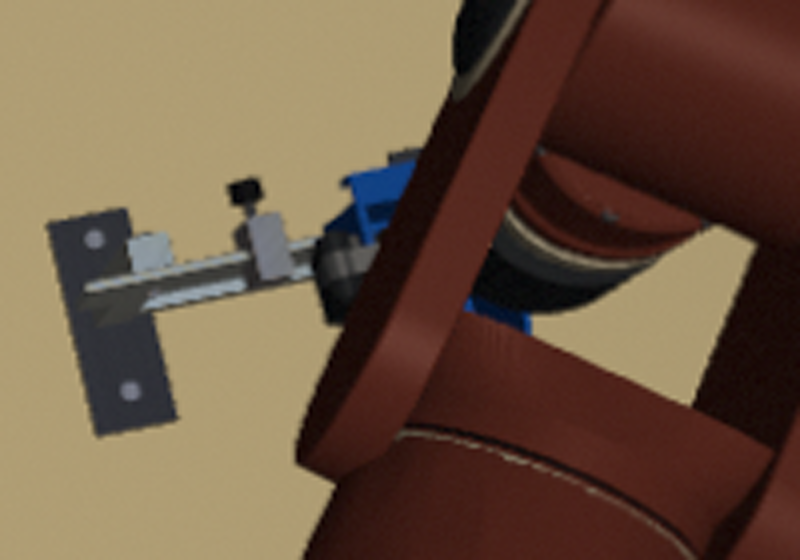

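The top view shows the bin level behind the arm, right of the stop (437,231), but I undershot y by 1 cm. I'll fix that and drop to just above the edge.

servo_tool:
  twist:
    - [0, 0, 0]
    - [0, 0, 0]
    - [0, 0, 0]
    - [0, 0, 0]
    - [0, 0, 0]
    - [0, 0, 0]
    - [0, 0, 0]
    - [0, 0, 0]
  xyz:
    - [0, -0.4, -0.6]
    - [0, -0.4, -1]
    - [0, -0.2, -1.2]
    - [0, 0, -1.3]
    - [0, 0, -1.3]
    - [0, 0, -1.2]
    - [0, 0, -0.9]
    - [0, 0, 0]
  fingers: [0.5, 0.5, 0.5, 0.5, 0.5, 0.5, 0.5, 0.5]

```text
time: 10.22
tool_pos: [0.5729, -0.2306, 0.1447]
tool_rot: [0.534, 0.43, 0.562, -0.463]
contact_force: [0.2, 0.1, -1.8]
gripper_width: 0.644
```

```bash
cat > look.py <<'E'
from h import *
import sys
k=sys.argv[1]
s=manip.state(); print(s["time"],s["tool_pos"].round(4),s["contact_force"].round(2),s["ft_torque"].round(3),s["gripper_width"].round(4))
yw=np.radians(11.52); c,sn=np.cos(yw),np.sin(yw); d=s["tool_pos"][:2]-[.6184,-.2153]; print("B",(d@[c,sn]).round(4),(d@[-sn,c]).round(4))
f=s["contact_force"][:2]; print("F_B",(f@[c,sn]).round(2),(f@[-sn,c]).round(2))
if len(sys.argv)>2:
    a=save("scene","s%s.png"%k); cv2.imwrite("pics/s%sc.png"%k,cv2.resize(a[170:240,170:280],None,fx=7,fy=7,interpolation=2))
    a=save("top","t%s.png"%k); cv2.imwrite("pics/t%sc.png"%k,cv2.resize(a[190:290,400:500],None,fx=6,fy=6,interpolation=2))
E
python3 look.py 8 1
```

```text
Traceback (most recent call last):
  File "look.py", line 4, in <module>
    s=manip.state(); print(s["time"],s["tool_pos"].round(4),s["contact_force"].round(2),s["ft_torque"].round(3),s["gripper_width"].round(4))
                                                                                                                ^^^^^^^^^^^^^^^^^^^^^^^^
AttributeError: 'float' object has no attribute 'round'
```

```bash
sed -i 's/s\["gripper_width"\].round(4)/round(float(s["gripper_width"]),4)/' look.py; python3 look.py 8 1
```

```text
10.225 [ 0.5729 -0.2306  0.1447] [ 0.2   0.13 -1.79] [ 0.018 -0.054  0.008] 0.6444
B -0.0476 -0.0059
F_B 0.22 0.09
```

View pics/s8c.png

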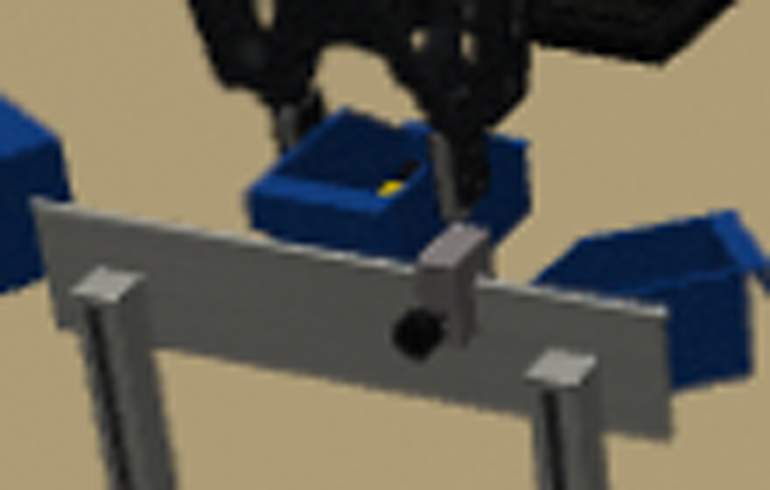

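View pics/t8c.png

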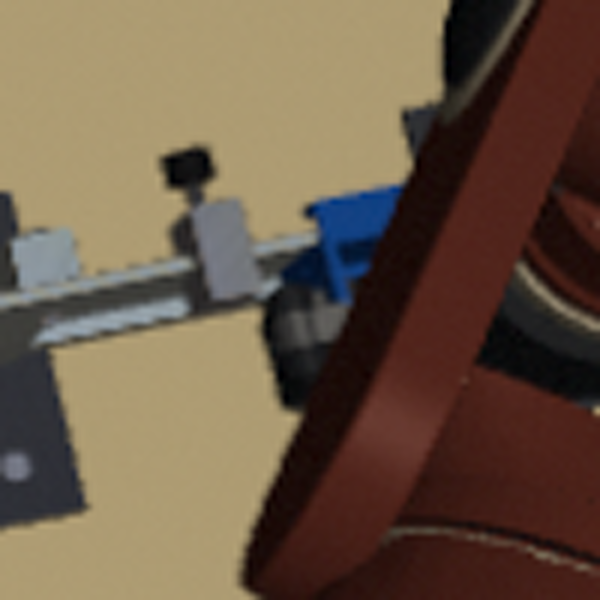

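```bash
python3 - <<'E'
from h import *
yw=np.radians(11.52); c,sn=np.cos(yw),np.sin(yw)
for o in([.6176,-.2153],):
  for uv in((451.3,224.7),):
    d=onz("top",uv,.199)[:2]-o; print((d@[c,sn]).round(4),(d@[-sn,c]).round(4))
im=cv2.imread("pics/top0.png"); 
d=onz("top",(219.8,217.9),.178)[:2]-np.array([.6335,.1776]); y=np.radians(2.97);print("A ref flange BL",d@[np.cos(y),np.sin(y)],d@[-np.sin(y),np.cos(y)])
cv2.imwrite("pics/t8e.png",cv2.resize(cv2.imread("pics/top8.png")[210:250,430:480] if 0 else cv2.imread("pics/t8.png")[210:250,430:480],None,fx=14,fy=14,interpolation=2))
E
```

```text
0.0044 0.025
A ref flange BL 0.0049404111598267625 0.051627650102334076
```

View pics/t8e.png

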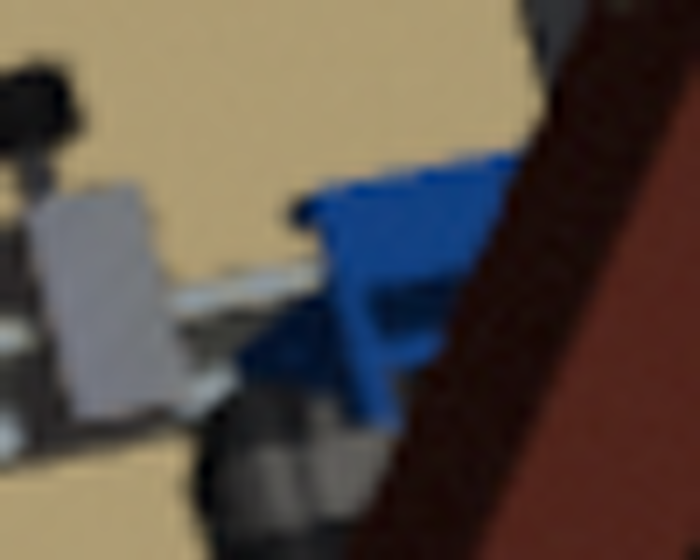

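```bash
python3 - <<'E'
from h import *
def fit(f,c0,c1,r0,r1,z,o,yaw):
    im=cv2.imread(f).astype(float); y=np.radians(yaw); W=[]
    for c in range(c0,c1):
        d=im[:,c,0]-im[:,c,2]   # B-R : wood ~-60, blue + 
        for r in range(r0,r1):
            if d[r]<20<=d[r+1]:
                u=r+(20-d[r])/(d[r+1]-d[r]); p=onz("top",(c,u),z)[:2]-o; W.append((p@[np.cos(y),np.sin(y)],p@[-np.sin(y),np.cos(y)])); break
    W=np.array(W); print(f,len(W)); print((W*1000).round(1).tolist()); print("median x",np.median(W[:,0])*1000)
# origins = strip centre by same edge fit: lower edge +2.5mm/cos
fit("pics/top0.png",222,250,212,222,.178,np.array([.6313+.0022,.1776]),2.97)
fit("pics/t8.png",453,467,214,228,.1992,np.array([.6155+.0022,-.2153]),11.52)
E
```

```text
pics/top0.png 28
[[7.4, 47.5], [7.2, 45.6], [7.1, 43.8], [7.0, 41.9], [6.7, 40.1], [5.9, 38.2], [5.5, 36.4], [5.4, 34.5], [5.3, 32.7], [5.8, 30.8], [5.8, 28.9], [5.7, 27.1], [5.6, 25.2], [5.5, 23.3], [5.9, 21.5], [5.8, 19.6], [5.7, 17.8], [5.6, 15.9], [5.5, 14.0], [5.6, 12.2], [5.5, 10.3], [5.4, 8.5], [5.3, 6.6], [5.6, 4.7], [5.5, 2.9], [5.4, 1.0], [5.3, -0.8], [5.1, -2.7]]
median x 5.586883467457153
pics/t8.png 14
[[7.1, 21.3], [7.0, 19.5], [7.0, 17.7], [6.8, 16.0], [6.9, 14.1], [7.0, 12.3], [7.0, 10.5], [7.0, 8.7], [6.8, 7.0], [6.9, 5.1], [7.0, 3.3], [6.9, 1.5], [7.0, -0.3], [6.5, -2.0]]
median x 6.968638298217526
```

Sub-pixel check: the flange's back edge is at +7.0 mm from the strip centre (7.0 is centred) and parallel to it. Lowering by feel.

servo_tool:
  twist:
    - [0, 0, 0]
    - [0, 0, 0]
    - [0, 0, 0]
    - [0, 0, 0]
    - [0, 0, 0]
    - [0, 0, 0]
  xyz:
    - [0, 0, -0.4]
    - [0, 0, -0.4]
    - [0, 0, -0.2]
    - [0, 0, -0.2]
    - [0, 0, -0.2]
    - [0, 0, 0]
  fingers: [0.5, 0.5, 0.5, 0.5, 0.5, 0.5]

```text
time: 11.08
tool_pos: [0.5733, -0.2309, 0.1317]
tool_rot: [0.534, 0.43, 0.561, -0.463]
contact_force: [-0.3, -0.1, -2.9]
gripper_width: 0.644
```

```bash
python3 look.py 9
```

```text
11.075 [ 0.5733 -0.2309  0.1317] [-0.26 -0.15 -2.86] [-0.003 -0.049 -0.002] 0.6439
B -0.0473 -0.0063
F_B -0.29 -0.09
```

servo_tool:
  twist:
    - [0, 0, 0]
    - [0, 0, 0]
    - [0, 0, 0]
    - [0, 0, 0]
  xyz:
    - [0, 0, -0.2]
    - [0, 0, -0.2]
    - [0, 0, -0.15]
    - [0, 0, 0]
  fingers: [0.5, 0.5, 0.5, 0.5]

```text
time: 11.58
tool_pos: [0.5733, -0.2309, 0.1261]
tool_rot: [0.534, 0.43, 0.561, -0.463]
contact_force: [-0.2, -0.5, -1.7]
gripper_width: 0.643
```

servo_tool:
  twist:
    - [0, 0, 0]
    - [0, 0, 0]
    - [0, 0, 0]
    - [0, 0, 0]
  xyz:
    - [0, 0, -0.1]
    - [0, 0, -0.1]
    - [0, 0, 0]
    - [0, 0, 0]
  fingers: [0.5, 0.5, 0.5, 0.5]

```text
time: 12.08
tool_pos: [0.5734, -0.231, 0.1244]
tool_rot: [0.534, 0.43, 0.561, -0.463]
contact_force: [0.1, 0.0, -2.6]
gripper_width: 0.643
```

```bash
python3 look.py 10 1
```

```text
12.075 [ 0.5734 -0.231   0.1244] [ 0.13  0.01 -2.55] [-0.027 -0.124 -0.013] 0.6434
B -0.0472 -0.0064
F_B 0.13 -0.01
```

View pics/s10c.png

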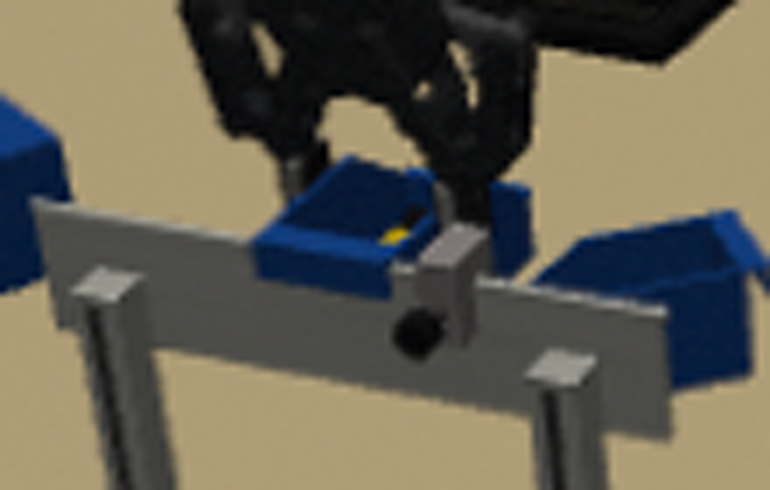

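The lip now shows behind strip B at (255–390, 250–295 in the crop), left of the stop. Feeling for the edge.

servo_tool:
  twist:
    - [0, 0, 0]
    - [0, 0, 0]
    - [0, 0, 0]
  xyz:
    - [0, 0, -0.1]
    - [0, 0, 0]
    - [0, 0, 0]
  fingers: [0.5, 0.5, 0.5]

```text
time: 12.55
tool_pos: [0.5736, -0.2311, 0.1241]
tool_rot: [0.535, 0.43, 0.561, -0.463]
contact_force: [-2.6, 0.5, 2.5]
gripper_width: 0.64
```

servo_tool:
  twist:
    - [0, 0, 0]
    - [0, 0, 0]
    - [0, 0, 0]
  xyz:
    - [0, 0, -0.05]
    - [0, 0, 0]
    - [0, 0, 0]
  fingers: [0.5, 0.5, 0.5]

```text
time: 12.92
tool_pos: [0.5737, -0.231, 0.124]
tool_rot: [0.535, 0.43, 0.561, -0.463]
contact_force: [-3.7, 1.6, 5.8]
gripper_width: 0.647
```

```bash
python3 look.py 11
```

```text
12.925 [ 0.5737 -0.231   0.124 ] [-3.65  1.58  5.84] [0.274 0.291 0.034] 0.6472
B -0.047 -0.0065
F_B -3.27 2.28
```

Contact at TCP z 0.124 (predicted 0.1235), so the flange is seated on the edge. I'll ease the load slightly and slide toward the stop.

servo_tool:
  twist:
    - [0, 0, 0]
    - [0, 0, 0]
    - [0, 0, 0]
    - [0, 0, 0]
    - [0, 0, 0]
    - [0, 0, 0]
    - [0, 0, 0]
  xyz:
    - [0, 0, 0.06]
    - [-0.02, 0.1, 0]
    - [-0.04, 0.2, 0]
    - [-0.04, 0.2, 0]
    - [-0.04, 0.2, 0]
    - [-0.04, 0.2, 0]
    - [0, 0, 0]
  fingers: [0.5, 0.5, 0.5, 0.5, 0.5, 0.5, 0.5]

```text
time: 13.8
tool_pos: [0.5721, -0.2219, 0.124]
tool_rot: [0.535, 0.43, 0.561, -0.463]
contact_force: [1.1, -1.9, 5.8]
gripper_width: 0.644
```

```bash
python3 look.py 12
```

```text
13.8 [ 0.5721 -0.2219  0.124 ] [ 1.05 -1.87  5.78] [-0.318 -0.439 -0.079] 0.6442
B -0.0467 0.0028
F_B 0.66 -2.04
```

servo_tool:
  twist:
    - [0, 0, 0]
    - [0, 0, 0]
    - [0, 0, 0]
    - [0, 0, 0]
    - [0, 0, 0]
    - [0, 0, 0]
  xyz:
    - [0, 0, 0.05]
    - [-0.03, 0.15, 0]
    - [-0.03, 0.15, 0]
    - [-0.03, 0.15, 0]
    - [-0.02, 0.1, 0]
    - [0, 0, 0]
  fingers: [0.5, 0.5, 0.5, 0.5, 0.5, 0.5]

```text
time: 14.55
tool_pos: [0.5705, -0.2164, 0.124]
tool_rot: [0.534, 0.43, 0.561, -0.463]
contact_force: [0.3, -3.5, 5.0]
gripper_width: 0.644
```

```bash
python3 look.py 13 1
```

```text
14.55 [ 0.5705 -0.2164  0.124 ] [ 0.27 -3.54  5.  ] [-0.378 -0.31  -0.125] 0.644
B -0.0472 0.0085
F_B -0.45 -3.52
```

View pics/s13c.png

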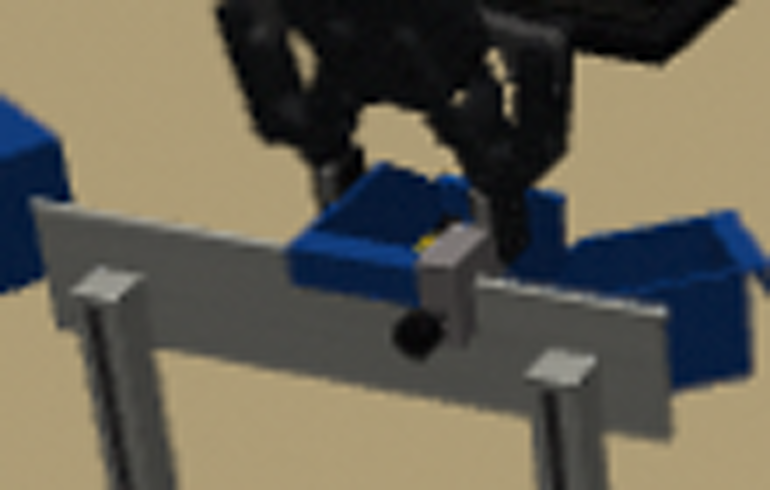

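View pics/t13c.png

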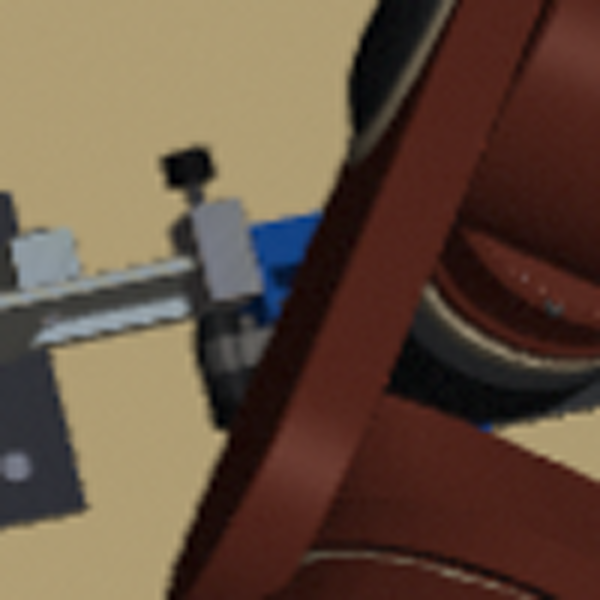

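servo_tool:
  twist:
    - [0, 0, 0]
    - [0, 0, 0]
  xyz:
    - [0, 0, 0.04]
    - [0, 0, 0]
  fingers: [0.5, 0.5]

```text
time: 14.9
tool_pos: [0.5704, -0.2163, 0.1241]
tool_rot: [0.534, 0.43, 0.562, -0.463]
contact_force: [1.4, -3.3, 3.3]
gripper_width: 0.643
```

```bash
python3 look.py 14
```

```text
14.9 [ 0.5704 -0.2163  0.1241] [ 1.38 -3.27  3.29] [-0.388 -0.364 -0.05 ] 0.643
B -0.0472 0.0086
F_B 0.69 -3.48
```

servo_tool:
  twist:
    - [0, 0, 0]
    - [0, 0, 0]
  xyz:
    - [0, 0, 0.03]
    - [0, 0, 0]
  fingers: [0.5, 0.5]

```text
time: 15.15
tool_pos: [0.5703, -0.2161, 0.1242]
tool_rot: [0.534, 0.43, 0.562, -0.463]
contact_force: [1.4, -1.7, 2.3]
gripper_width: 0.642
```

```bash
python3 look.py 15
```

```text
15.15 [ 0.5703 -0.2161  0.1242] [ 1.43 -1.66  2.35] [-0.26  -0.312 -0.05 ] 0.642
B -0.0473 0.0088
F_B 1.07 -1.91
```

servo_tool:
  twist:
    - [0, 0, 0]
    - [0, 0, 0]
    - [0, 0, 0]
  xyz:
    - [-0.01, 0.05, 0]
    - [-0.01, 0.05, 0]
    - [0, 0, 0]
  fingers: [0.5, 0.5, 0.5]

```text
time: 15.52
tool_pos: [0.57, -0.2151, 0.1242]
tool_rot: [0.534, 0.43, 0.562, -0.463]
contact_force: [0.2, -0.7, 1.5]
gripper_width: 0.649
```

```bash
python3 look.py 16
```

```text
15.525 [ 0.57   -0.2151  0.1242] [ 0.18 -0.69  1.55] [-0.241 -0.177 -0.061] 0.6493
B -0.0474 0.0098
F_B 0.04 -0.71
```

servo_tool:
  twist:
    - [0, 0, 0]
    - [0, 0, 0]
    - [0, 0, 0]
  xyz:
    - [-0.01, 0.05, 0]
    - [-0.01, 0.05, 0]
    - [0, 0, 0]
  fingers: [0.5, 0.5, 0.5]

```text
time: 15.9
tool_pos: [0.5698, -0.2142, 0.1243]
tool_rot: [0.534, 0.43, 0.562, -0.463]
contact_force: [0.6, -1.6, 0.1]
gripper_width: 0.645
```

```bash
python3 look.py 17
```

```text
15.9 [ 0.5698 -0.2142  0.1243] [ 0.63 -1.64  0.12] [-0.193 -0.108 -0.073] 0.645
B -0.0474 0.0107
F_B 0.28 -1.74
```

servo_tool:
  twist:
    - [0, 0, 0]
    - [0, 0, 0]
    - [0, 0, 0]
  xyz:
    - [-0.01, 0.05, -0.01]
    - [-0.01, 0.05, 0]
    - [0, 0, 0]
  fingers: [0.5, 0.5, 0.5]

```text
time: 16.27
tool_pos: [0.5698, -0.2143, 0.1244]
tool_rot: [0.535, 0.43, 0.561, -0.463]
contact_force: [1.0, -5.1, -1.6]
gripper_width: 0.645
```

```bash
python3 look.py 18
```

```text
16.275 [ 0.5698 -0.2143  0.1244] [ 0.98 -5.05 -1.58] [-0.787 -0.21  -0.096] 0.6446
B -0.0474 0.0107
F_B -0.05 -5.15
```

servo_tool:
  twist:
    - [0, 0, 0]
    - [0, 0, 0]
  xyz:
    - [-0.01, 0.05, 0]
    - [0, 0, 0]
  fingers: [0.5, 0.5]

```text
time: 16.52
tool_pos: [0.5698, -0.2143, 0.1244]
tool_rot: [0.535, 0.43, 0.561, -0.464]
contact_force: [1.3, -6.5, -2.2]
gripper_width: 0.644
```

```bash
python3 look.py 19
```

```text
16.525 [ 0.5698 -0.2143  0.1244] [ 1.3  -6.47 -2.19] [-1.031 -0.234 -0.143] 0.6442
B -0.0474 0.0107
F_B -0.02 -6.6
```

Contact with the stop: motion halted at y_B 0.0107 with 6.6 N. I'll reseat the flange (the tool had lifted about 0.4 mm), ease the push, and pitch nose-down to the natural hanging angle before releasing.

servo_tool:
  twist:
    - [0, 0, 0]
    - [0, 0, 0]
    - [0, 0, 0]
  xyz:
    - [0.01, -0.04, -0.04]
    - [0, 0, -0.03]
    - [0, 0, 0]
  fingers: [0.5, 0.5, 0.5]

```text
time: 16.9
tool_pos: [0.5699, -0.2143, 0.1243]
tool_rot: [0.535, 0.43, 0.561, -0.464]
contact_force: [-1.0, -6.0, 0.7]
gripper_width: 0.645
```

```bash
python3 look.py 20
```

```text
16.9 [ 0.5699 -0.2143  0.1243] [-1.03 -5.98  0.72] [-0.76  -0.033 -0.078] 0.6451
B -0.0473 0.0107
F_B -2.21 -5.66
```

servo_tool:
  twist:
    - [0.002, -0.0098, 0]
    - [0.002, -0.0098, 0]
    - [0, 0, 0]
  xyz:
    - [0.02, 0.005, -0.047]
    - [0.02, 0.005, -0.047]
    - [0, 0, 0]
  fingers: [0.5, 0.5, 0.5]

```text
time: 17.27
tool_pos: [0.5708, -0.2141, 0.1233]
tool_rot: [0.54, 0.436, 0.556, -0.458]
contact_force: [1.7, -5.5, -1.8]
gripper_width: 0.647
```

```bash
python3 look.py 21
```

```text
17.275 [ 0.5708 -0.2141  0.1233] [ 1.71 -5.48 -1.75] [-0.778 -0.33  -0.168] 0.6475
B -0.0463 0.0107
F_B 0.59 -5.71
```

servo_tool:
  twist:
    - [0.002, -0.0098, 0]
    - [0.002, -0.0098, 0]
    - [0, 0, 0]
  xyz:
    - [0.015, 0.003, -0.06]
    - [0.015, 0.003, -0.06]
    - [0, 0, 0]
  fingers: [0.5, 0.5, 0.5]

```text
time: 17.65
tool_pos: [0.5714, -0.214, 0.1224]
tool_rot: [0.544, 0.442, 0.551, -0.452]
contact_force: [2.5, -4.8, -0.1]
gripper_width: 0.647
```

```bash
python3 look.py 22
```

```text
17.65 [ 0.5714 -0.214   0.1224] [ 2.47 -4.78 -0.05] [-0.652 -0.389 -0.184] 0.6473
B -0.0458 0.0107
F_B 1.47 -5.18
```

servo_tool:
  twist:
    - [0.002, -0.0098, 0]
    - [0, 0, 0]
  xyz:
    - [0.015, 0.003, -0.06]
    - [0, 0, 0]
  fingers: [0.5, 0.5]

```text
time: 17.9
tool_pos: [0.5715, -0.214, 0.1219]
tool_rot: [0.547, 0.444, 0.549, -0.45]
contact_force: [1.2, -4.6, 0.4]
gripper_width: 0.647
```

```bash
python3 look.py 23 1
```

```text
17.9 [ 0.5715 -0.214   0.1219] [ 1.2  -4.6   0.41] [-0.656 -0.295 -0.175] 0.6469
B -0.0457 0.0107
F_B 0.26 -4.75
```

View pics/s23c.png

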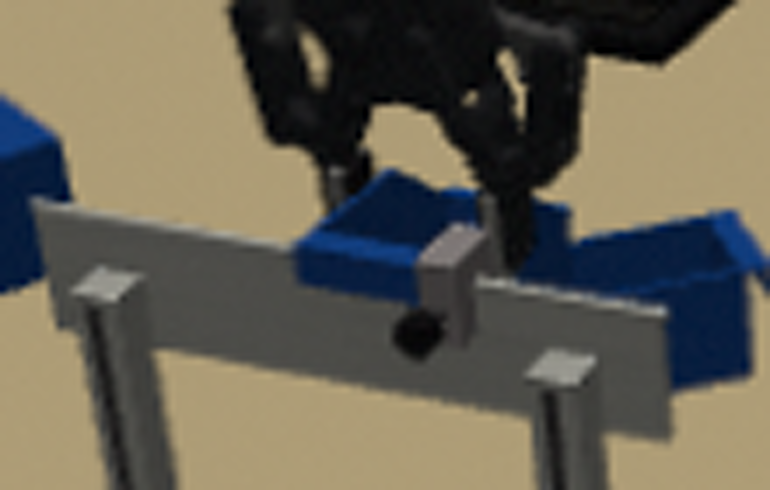

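View pics/t23c.png

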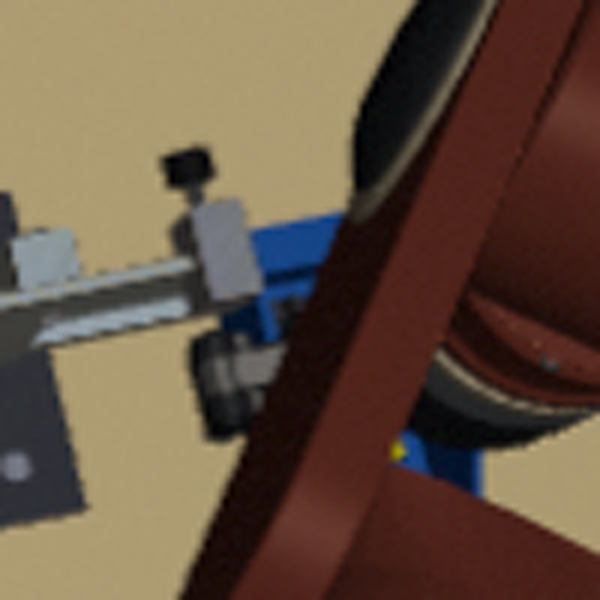

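The bin hangs flush against the stop (437,231) with the flange on the edge, pushing 4.7 N sideways and about 0 N vertically. Opening gradually.

servo_tool:
  twist:
    - [0, 0, 0]
    - [0, 0, 0]
    - [0, 0, 0]
    - [0, 0, 0]
    - [0, 0, 0]
    - [0, 0, 0]
  xyz:
    - [0, 0, 0]
    - [0, 0, 0]
    - [0, 0, 0]
    - [0, 0, 0]
    - [0, 0, 0]
    - [0, 0, 0]
  fingers: [0.64, 0.68, 0.72, 0.8, 0.9, 0.95]

```text
time: 18.75
tool_pos: [0.5707, -0.213, 0.121]
tool_rot: [0.546, 0.444, 0.551, -0.449]
contact_force: [0.5, -0.2, 1.0]
gripper_width: 0.947
```

```bash
python3 look.py 24 1
```

```text
18.75 [ 0.5707 -0.213   0.121 ] [ 0.46 -0.19  1.01] [-0.043 -0.03  -0.044] 0.9473
B -0.0462 0.0118
F_B 0.41 -0.28
```

View pics/s24c.png

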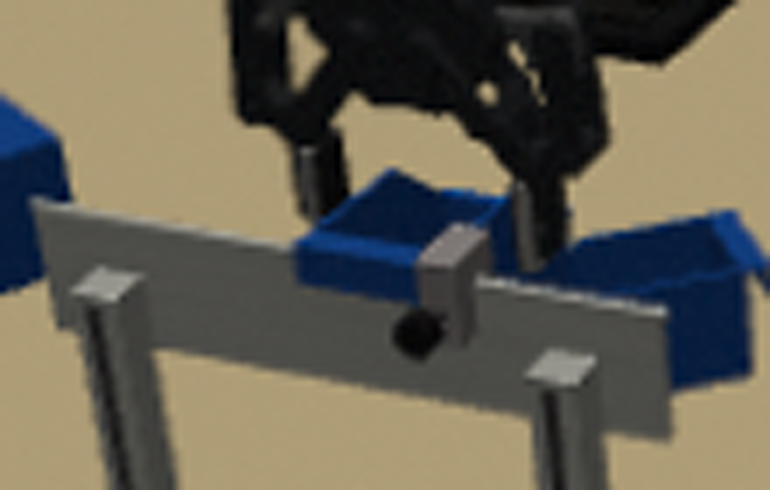

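View pics/t24c.png

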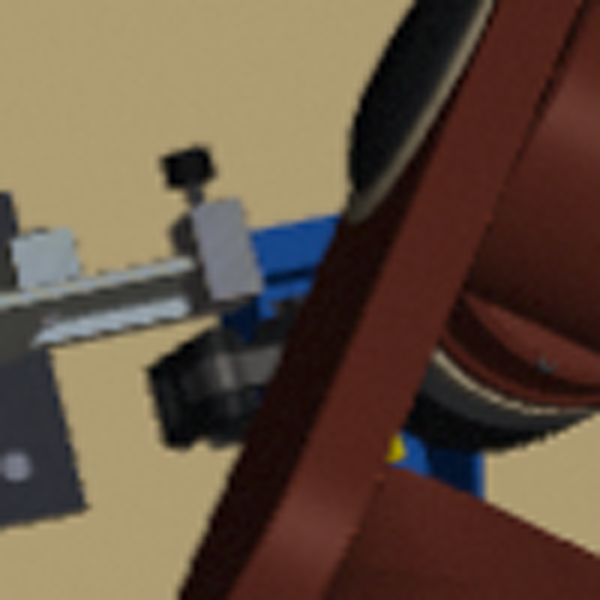

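The fingers are clear on both sides and the bin hasn't moved. Retreating straight up, then back.

servo_tool:
  twist:
    - [0, 0, 0]
    - [0, 0, 0]
    - [0, 0, 0]
    - [0, 0, 0]
    - [0, 0, 0]
    - [0, 0, 0]
    - [0, 0, 0]
    - [0, 0, 0]
  xyz:
    - [0, 0, 0.5]
    - [0, 0, 1]
    - [0, 0, 2]
    - [0, 0, 3]
    - [0, 0, 4]
    - [0, 0, 4]
    - [-2, 0, 3]
    - [-4, 0, 0]
  fingers: [1, 1, 1, 1, 1, 1, 1, 1]

```text
time: 19.85
tool_pos: [0.5122, -0.214, 0.3021]
tool_rot: [0.549, 0.444, 0.548, -0.449]
contact_force: [-0.3, -0.4, -0.1]
gripper_width: 1.001
```

servo_tool:
  twist:
    - [0, 0, 0]
    - [0, 0, 0]
    - [0, 0, 0]
    - [0, 0, 0]
    - [0, 0, 0]
  xyz:
    - [-4, -4, 0]
    - [-3, -5, 0]
    - [0, -5, 0]
    - [0, -4, 0]
    - [0, 0, 0]
  fingers: [1, 1, 1, 1, 1]

```text
time: 20.48
tool_pos: [0.4402, -0.3954, 0.2974]
tool_rot: [0.546, 0.445, 0.549, -0.45]
contact_force: [0.5, 0.1, -0.7]
gripper_width: 0.999
```

```bash
python3 look.py 25 1; python3 - <<'E'
import cv2
t=cv2.imread("pics/t25.png"); cv2.imwrite("pics/t25f.png",cv2.resize(t[200:290,420:500],None,fx=8,fy=6.6,interpolation=2))
E
```

```text
20.475 [ 0.4402 -0.3954  0.2974] [ 0.47  0.15 -0.65] [ 0.013 -0.016  0.022] 0.9993
B -0.2106 -0.1409
F_B 0.49 0.05
```

View pics/s25.png

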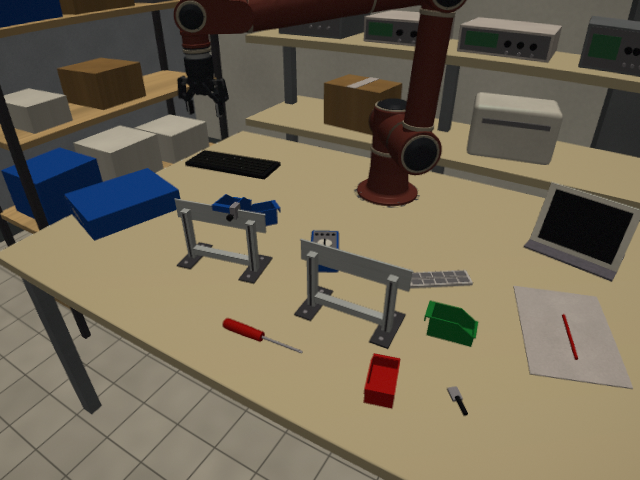

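View pics/t25.png

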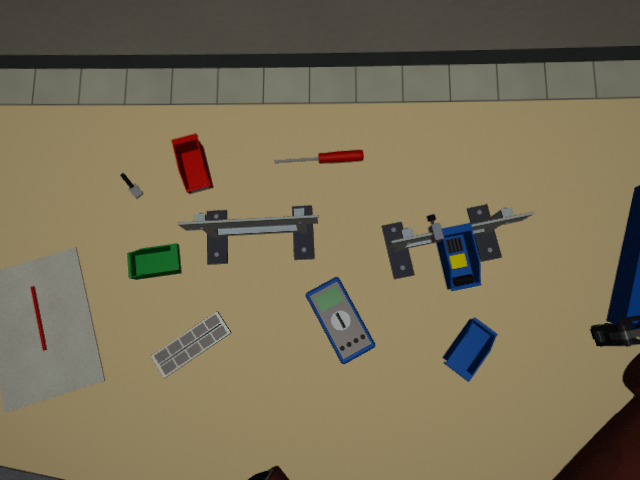

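View pics/t25f.png

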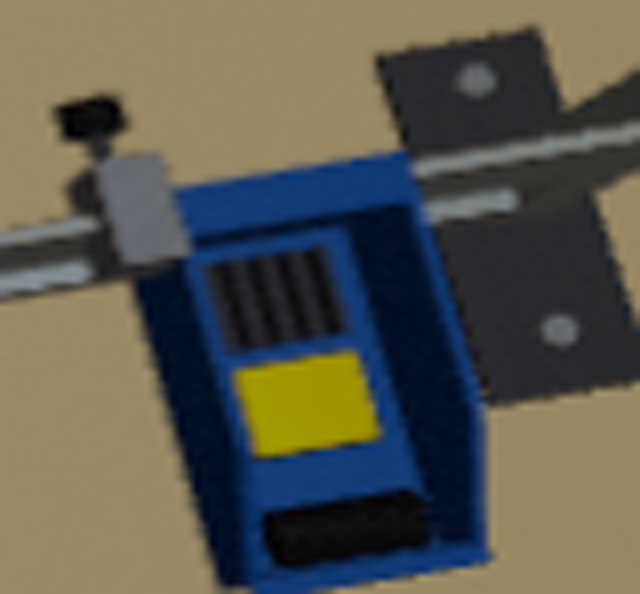

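View pics/s25c.png

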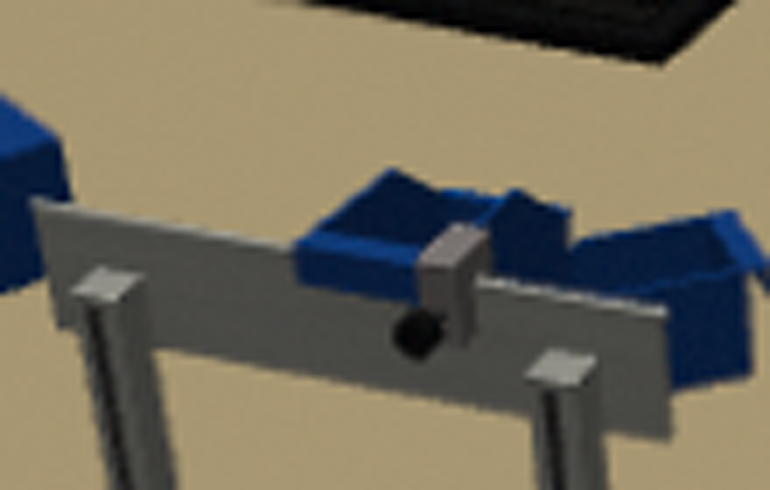

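Top view: the bin hangs on rail B at (460,258), touching the stop, with the heat sink, yellow block and capacitor all inside. The other things on the bench haven't moved. One numeric check, then I hand in.

```bash
python3 - <<'E'
from h import *
y=np.radians(11.52)
for nm,uv,z in(("flange -y corner",(471.5,223.0),.178),("stop -y top front",(443.5,239),.187),("stop -y top back",(440,223.2),.187)):
    d=onz("top",uv,z)[:2]-[.6177,-.2153]; print(nm,(d@[np.cos(y),np.sin(y)]).round(4),(d@[-np.sin(y),np.cos(y)]).round(4))
a,b=cv2.imread("pics/s24.png"),cv2.imread("pics/s25.png"); print("lip patch diff after retreat",cv2.absdiff(a[203:214,212:230],b[203:214,212:230]).mean())
s=manip.state(); print(s["time"],s["contact_force"].round(1))
job.job_done()
E
```

```text
flange -y corner 0.0033 -0.0172
stop -y top front -0.0164 0.0415
stop -y top back 0.013 0.0406
lip patch diff after retreat 2.4343434343434343
20.575 [ 0.8  0.5 -0. ]
the job is handed in; nothing more can be done
```

The blue bin now hangs fully down on rail B with its +y side against the steel stop. I let go of it and handed the job in at about 20.6 s.

**How it went**
- **Unhooking:** I gripped the bin across its width on rail A and lifted it straight off without any binding. I then tilted it level, since it hung about 3.5° nose-down.
- **Hooking:** I carried it across without setting it down. My first carry stopped 1 cm short in y, which I corrected while still above the rail. The flange met rail B's edge at tool height 0.124 m, where 0.1235 m was predicted, with about 8 N on the edge. I then eased that load.
- **Sliding:** The bin stopped moving against the stop at a sideways force of about 6.6 N. The tool had lifted about 0.4 mm by then, so I lowered it again and tilted the bin back to its hanging angle before opening the fingers.

**Last checks**
- **Gap:** Adding the bin's 56 mm width to its far corner (-17.2 mm along the rail) puts its near side at about +38.8 mm. The stop's face measured about +41 mm. That leaves 2 mm unexplained, which is about the camera error. The tool position at contact also put the bin's side at +38.7 mm. I relied on the firm halt at the stop, and no gap shows in the top view.
- **After release:** The lip stayed where it was when I let go and backed away. All three parts are in the bin, and the other things on the bench look unmoved.
- **Unexplained:** The fingertips looked about 17 mm higher in the scene camera than the stated geometry implies. I allowed for this when choosing the grip height, and it caused no trouble.

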